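# Dip the forceps tips at the push-down dispenser

### The arm

A 6-joint arm with a two-finger parallel gripper is mounted at the origin on a cart in front of the work surface, level with it; the furniture and walls round the work are solid. World frame = base frame: x ahead of the robot, y to its left, z up, the work surface at z = 0. Lengths are in m, angles in rad, forces in N, time in s.
With the tool pointing down it reaches from about 0.3 to 0.775 m from the base axis. Payload 14.6 kg.
Tool frame: the origin (TCP) lies on the centre line of the jaws, within the pads' length; the fingertips stand 22 mm ahead of it and the grasp point (between the pads) lies 3 mm ahead of it; z points along the fingers, y is the direction in which the jaws open and shut (so a half turn about z gives the same grasp; the last joint's range is limited). The gripper opens to 85 mm and grips with 20 to 120 N. Pads are 22 mm wide; open, the fingers measure 114 mm over their backs; the gripper's body (76 mm by 85 mm) begins 54 mm behind the grasp point. The pads swing forward as they close: fully open they stand 13 mm farther back than shut.
Start: joints at [-0.067, 0.3, 1.521, -0, 1.321, -0.067], TCP at [0.55, -0, 0.253] pointing down, gripper open.
Joint ranges: [-3.03, 3.03], [-0.79, 2.21], [0.23, 2.52], [-1.04, 4.18], [0, 3.07], [-2.55, 2.55]. Speed limits (rad/s): [2.22, 2.22, 2.57, 3.14, 3.14, 3.14].

### API

Orientations are given as [roll, pitch, yaw] about the fixed x, y, z axes, in that order (R = Rz(yaw) Ry(pitch) Rx(roll)).
In Python, from workcell import robot, optics, ticket, boxes_of, pinpoint gives the robot as it stands.
- The arm moves only by the tool move_arm, never from a script. Its argument "moves" is a list of rows, each a list of 6 numbers: the shift along the tool's x, y, z scaled (see below), then the turn, a rotation vector about the tool's x, y, z scaled (see below). A call has exactly 8 rows; each row is the pose to reach, as a shift and turn from the pose commanded when the call began, along the tool's axes at that moment, turning the shorter way round; what a row does not reach only later rows make up. The controller multiplies each number of a shift by 0.25 m and each number of a turn by pi rad. A row lasts 1/12 s, in which the tool goes at most 41.7 mm and 7.16 degrees, less where a joint would pass 70% of its speed; a pose out of reach is approached as far as the arm can. A call with a number of a shift or a turn outside -1 to 1 is refused whole. A call with a gripper value outside its range is refused whole. "grip" is the opening, from -1 (shut) to 1 (fully open), set as the call begins (left out, the last holds). The fingers move at their own pace and stop on an object; "newtons" is the grip in N (left out, the last holds). Time passes only in rows, so rows that repeat a pose let the fingers close, or fill a call up. It gives the time, the measured TCP pose, the force and the opening at its end, in the units of the state.
- robot.read_state(): the state, without advancing time (a new reading comes with each control period).
- optics.grab_frame(name): name is "scene" or "top"; returns the picture (400x640x3 uint8, red, green, blue); there is no depth.
- optics.calibration(name): a dict with "fovy" (degrees; the focal length in pixels is half the picture's height over the tangent of half this angle, whatever the lens; pixels are square), "cx", "cy" (the principal point, pixels), "distortion" ([k1, k2, p1, p2, k3] as OpenCV has them; the pictures are not rectified), "position" and "attitude" of the camera in the world. Camera axes: x right, y down, z forward; pixel columns grow to the right and rows downward; lengths in m; the calibration is good to about 2 mm. A picture is of the moment at which its call begins. calibration takes no time and is no camera call.
- ticket.close_job(): hands the job in, once; it reports no verdict.
Trained networks look in the newest picture that a camera, given by its name, has taken for a name from the list of things; names that differ only in an ending like _2 or _b are one class to them, and where a whole thing is asked for, a point or a joint stands for the part that bears it (a point fixed in the world has none). Each returns a list of dicts, best first, with "p" (0 to 1); they miss things now and then, are a little off and sometimes report something else, mostly with a low value. They report only what shows in the picture. A call takes as long as a camera call. They do not tell look-alikes from the thing itself.
- boxes_of(label, camera): "extent" ([left, top, right, bottom] in pixels, round what is visible of it).
- pinpoint(label, camera): "point" ([column, row] in pixels: a listed point, or the origin of a listed thing).
The state is a dict: "clock": time; "joint_pos": joint angles; "joint_velocities": joint speeds; "effort": joint torques, N m; "ee_pos": TCP position; "orientation": TCP orientation; "wrist_force": force on the tool from outside, world axes, zero at the start; "ft_torque": the same for the moment, N m; "opening": finger opening in m.
Only numpy, scipy, OpenCV 4.12 (cv2) and the standard library are available. Lean on these libraries where they do the work, as an engineer would, in place of code of your own. Each camera call takes 0.05 s, during which the arm holds its last target.

### The job

Get the forceps that lie in front of the sink ready for the next patient: with the tool tilted, dip its tips into the steel dish of the push-down dispenser and press the dish right down to its stop, gently, for a second; only the forceps may touch the dish. Then lay the forceps flat in the middle of the small steel tray and shut the dispenser's lid, leaving the dispenser standing and the other things where they are.

Things in the scene. Friction and masses are not known exactly. Their poses are not given: they have to be found in the camera images.
- forceps: Straight closed rigid steel forceps, 115 long, 20 g, lying on the worktop in front of the sink (not those far right). Origin at mid-length on the underside; -y points to the tips, +y to the blunt joined end, z up, x across. 14 wide and 9 high at the middle, 11 wide and 5 high 32 mm towards the tips, 4 wide and 2 high at the tips; 7 wide 42 mm towards the blunt end.
- forceps_tip (a point): The point between the two forceps tips, 57 mm from the forceps' origin along -y, 1 mm above the underside. Pressed on the tips, the forceps swing in the grip about the fingers' closing line even at a firm grip when the push exceeds some 10 N; they hold best gripped at 5 to 15 mm from the middle towards the tips.
- dispenser: White push-down dispenser bottle, loose, standing left of the sink, about 0.7 kg: 76 mm across, blue collar 62 mm across up to 112 mm height, sprung steel dish on top, hinged white lid standing open. Origin at the centre of the underside, z up, +x points to the lid's hinge.
- pump_dish: The round steel dish on top of the dispenser. Origin at the centre of its inner floor, 120 mm above the dispenser's underside when up; inner floor 44 mm across, rim 7 mm above the floor and 54 mm across outside. It slides straight down 10 mm against a spring (3.3 N to start, 8.5 N at the bottom) onto a hard stop (origin then 110 mm above the underside) and springs back up when let go.
- pump_lid (a joint): Angle of the dispenser's lid: 0 shut flat over the dish, grows as it opens upward and back, 2.7 at its stop; starts open at 2.3 to 2.6. The hinge has friction (0.012 N m, about 0.2 N at the tab): it stays where it is left.
- lid_hinge (a point): Middle of the lid's hinge line, 34 mm along the dispenser's +x from its axis and 128 mm above its underside; the hinge line lies along the dispenser's y.
- lid_tab (a point): Middle of the thumb bar at the lid's free edge: a round bar along the hinge line, 24 mm long with ball ends, 8 mm thick, 78 mm from the hinge line and 3.5 mm above the hinge plane when shut. The lid is a round plate 64 across, outer face 5.5 mm above the hinge plane, skirt down to 4 mm below it. Pushed sideways up here the bottle tips easily (about 1.5 N); lead the bar round in its arc.
- tray: Small shallow steel tray, loose, right of the forceps, 91 (x) by 126 (y) by 16 high, floor about 2 to 4 mm thick, inner floor about 74 by 112, 0.11 kg. Origin at the centre of the underside, z up.
- lens_case: Bystander: white contact lens case with a white and a blue cap, 36x72x18. Origin at the centre of the underside.
- dropper: Bystander: standing small white dropper bottle with a red cap, 25 across, 84 high. Origin at the centre of the underside.
- gauze: Bystander: flat sealed gauze pack, 55x95x9. Origin at the centre of the underside.
- glass_dish: Bystander: small round glass dish, 57 across, 14 high. Origin at the centre of the underside.
Mind the look-alikes: they are no part of the job. Of the things that look like the dispenser, the larger one is meant.

How it is judged:
By the outcome, as a careful person would: the job done as asked, in the order asked, and still so for the second after the job is handed in, with the robot touching nothing.
It also fails if it takes over 72 s, if anything falls off the work surface, if the arm or the gripper's body presses on something with over 40 N, if the wrist force passes 120 N, or if a joint passes its speed limit or range.

## Working session

There is one attempt and no reset: what is moved stays moved. The work goes in short steps, Python scripts to look and compute and a tool call to move; the robot and the scene stay as the last step left them, time stands still between calls to the robot, and variables do not carry over. Pictures are saved under pics/ and viewed, and the job is handed in when it is done.

Besides the shell and the picture viewer there is one more tool, called as a command line: name --pt "numbers of a row" for each row, then --argument value for the rest. move_arm: Moves the arm, as the interface text tells. Shifts and turns lie within -1 to 1; 1 stands for 0.25 m of shift or pi rad of turn. Its arguments: {"type":"object","properties":{"moves":{"type":"array","items":{"type":"array","items":{"type":"number","minimum":-1,"maximum":1}}},"grip":{"type":"number"},"newtons":{"type":"number"}},"required":["moves"]}

```bash
ls; mkdir -p pics
python3 - <<'E'
from workcell import robot, optics
import cv2
for n in ("scene","top"):
    im=optics.grab_frame(n); cv2.imwrite(f"pics/{n}0.png",im[:,:,::-1])
    print(n,optics.calibration(n))
print(robot.read_state())
E
```

```text
pics
scene {'fovy': 51.78102103316081, 'cx': 311.2188880525643, 'cy': 201.98298998097647, 'distortion': array([-0.04590737,  0.        ,  0.        ,  0.        ,  0.        ]), 'position': array([-0.03056957, -0.87339426,  0.76377646]), 'attitude': array([-2.10865872,  0.02006986, -0.64570032])}
top {'fovy': 49.02997927531821, 'cx': 318.0265181878779, 'cy': 206.6778830615531, 'distortion': array([-0.09469842,  0.        ,  0.        ,  0.        ,  0.        ]), 'position': array([ 0.06412896, -0.12277399,  1.63063454]), 'attitude': array([-2.79919776, -0.01066769, -1.34875077])}
{'clock': 0.1, 'joint_pos': array([-6.65868101e-02,  3.00453896e-01,  1.52152551e+00, -1.13726586e-05,
        1.32067939e+00, -6.65961747e-02]), 'joint_velocities': array([-1.85213117e-03, -6.24946768e-04, -9.54884615e-04, -6.21510455e-05,
        9.60551972e-04,  8.80121069e-04]), 'effort': array([ 5.41233840e-04, -5.44380498e+01, -3.62372375e+01, -1.11349805e-04,
        3.02289474e-03, -1.80062301e-05]), 'ee_pos': array([5.49816768e-01, 1.40794927e-05, 2.52754243e-01]), 'orientation': array([-3.14052815e+00, -5.99567984e-05,  1.57080848e+00]), 'wrist_force': array([ 0.33409895, -0.03022739, -0.43219293]), 'ft_torque': array([ 0.02885508,  0.09570171, -0.00832278]), 'opening': 0.08517484469438967}
```

View pics/scene0.png

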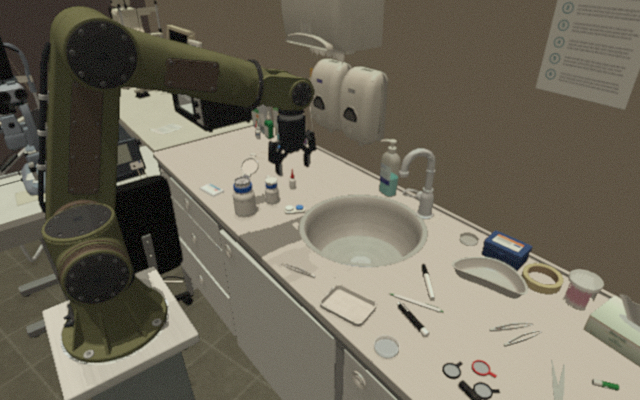

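View pics/top0.png

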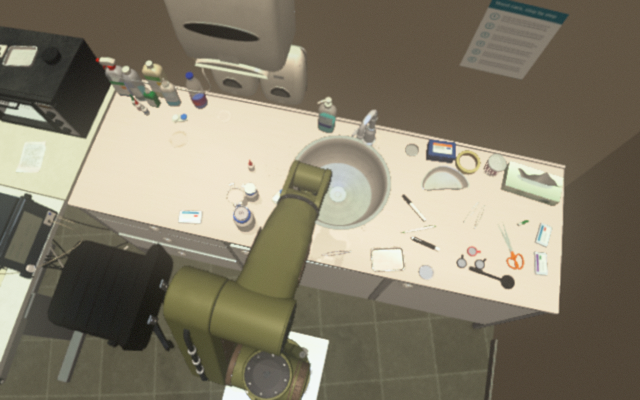

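The scene view shows a larger dispenser at (244,195) and a smaller one at (271,190). The forceps are at (298,270), the tray at (348,305), and the look-alike forceps at (512,328).

```bash
cat > h.py <<'E'
import numpy as np, cv2
from scipy.spatial.transform import Rotation as R
from workcell import robot, optics, boxes_of, pinpoint
def cam(n):
    c=optics.calibration(n); f=200/np.tan(np.radians(c['fovy'])/2)
    K=np.array([[f,0,c['cx']],[0,f,c['cy']],[0,0,1]])
    a=np.array(c['attitude'])
    Rm=R.from_euler('xyz',a).as_matrix()
    return K,np.array(c['distortion']),np.array(c['position']),Rm
def ray(n,px):
    K,d,p,Rm=cam(n)
    u=cv2.undistortPoints(np.array([[px]],float),K,d)[0,0]
    return p,Rm@np.array([u[0],u[1],1])
def onz(n,px,z):
    p,v=ray(n,px); return p+v*(z-p[2])/v[2]
def proj(n,P):
    K,d,p,Rm=cam(n); P=np.atleast_2d(P).astype(float)
    q=(P-p)@Rm
    return cv2.projectPoints(q,np.zeros(3),np.zeros(3),K,d)[0][:,0]
def tri(pa,pb,na='scene',nb='top'):
    p1,v1=ray(na,pa);p2,v2=ray(nb,pb)
    A=np.stack([v1,-v2],1); t=np.linalg.lstsq(A,p2-p1,rcond=None)[0]
    a=p1+v1*t[0];b=p2+v2*t[1]
    return (a+b)/2,np.linalg.norm(a-b)
def crop(n,x0,y0,x1,y1,s,name,im=None):
    im=optics.grab_frame(n) if im is None else im
    cv2.imwrite(f"pics/{name}.png",cv2.resize(im[y0:y1,x0:x1,::-1],None,fx=s,fy=s,interpolation=cv2.INTER_CUBIC))
E
python3 - <<'E'
from h import *
np.set_printoptions(precision=3,suppress=True)
print(proj('scene',[0,0,0.0]),proj('top',[[0.55,0,0.25]]))
for l in ["forceps","forceps_tip","dispenser","pump_dish","lid_hinge","lid_tab","tray","lens_case","dropper","gauze","glass_dish"]:
    for n in("scene","top"):
        for r in pinpoint(l,n)[:4]:
            print(l,n,np.array(r['point']),round(r['p'],2),onz(n,r['point'],0))
im=optics.grab_frame("scene"); crop("scene",190,140,390,290,4,"s1",im); crop("scene",260,240,400,345,5,"s2",im)
im=optics.grab_frame("top"); crop("top",210,150,310,225,8,"t1",im); crop("top",300,235,440,290,5,"t2",im)
E
```

```text
[[116.177 321.505]] [[309.818 204.16 ]]
forceps scene [296.1 271.6] 0.46 [ 0.463 -0.121  0.   ]
forceps top [426.3 274.3] 0.57 [ 0.462 -0.471  0.   ]
forceps top [336.2 249.9] 0.49 [ 0.48  -0.118  0.   ]
forceps_tip scene [254.4 155.7] 0.71 [0.773 0.644 0.   ]
forceps_tip scene [285.9 267.3] 0.45 [ 0.451 -0.088  0.   ]
forceps_tip top [321.  256.7] 0.44 [ 0.441 -0.067 -0.   ]
dispenser scene [246.6 214.2] 0.96 [0.503 0.234 0.   ]
dispenser scene [272.6 199.8] 0.66 [0.627 0.26  0.   ]
dispenser top [244.1 223.4] 0.64 [0.503 0.254 0.   ]
pump_dish scene [240.2 179.1] 0.5 [0.613 0.482 0.   ]
lid_hinge scene [246.4 176.4] 0.86 [0.645 0.487 0.   ]
lid_hinge scene [291.7 191. ] 0.71 [0.719 0.27  0.   ]
lid_hinge scene [272.3 184.3] 0.44 [0.69  0.362 0.   ]
lid_hinge scene [280.1 266.2] 0.4 [ 0.441 -0.073  0.   ]
lid_hinge top [237.5 205.6] 0.8 [0.568 0.3   0.   ]
lid_hinge top [254.4 191. ] 0.6 [0.643 0.251 0.   ]
lid_hinge top [321.4 257.5] 0.3 [ 0.438 -0.069  0.   ]
lid_tab scene [256.  155.6] 0.85 [0.779 0.64  0.   ]
lid_tab scene [269.6 173.6] 0.47 [0.732 0.448 0.   ]
lid_tab top [229.1 186.3] 0.76 [0.64  0.356 0.   ]
lid_tab top [243.3 185.9] 0.43 [0.654 0.301 0.   ]
tray scene [348.5 305.7] 0.74 [ 0.492 -0.312 -0.   ]
tray top [386.2 256.6] 0.59 [ 0.496 -0.31   0.   ]
lens_case scene [244.8 215.5] 0.64 [0.494 0.23  0.   ]
lens_case scene [294.4 213. ] 0.59 [0.637 0.136 0.   ]
lens_case top [281.5 192.5] 0.49 [0.661 0.144 0.   ]
dropper scene [289.2 187.6] 0.59 [0.727 0.298 0.   ]
dropper top [250.9 167. ] 0.56 [0.741 0.293 0.   ]
gauze scene [207.8 189.7] 0.67 [0.473 0.484 0.   ]
gauze top [190.  219.5] 0.51 [0.47  0.466 0.   ]
glass_dish scene [384.2 346.5] 0.73 [ 0.47  -0.459  0.   ]
glass_dish top [427.  276.2] 0.51 [ 0.455 -0.474  0.   ]
```

View pics/s1.png

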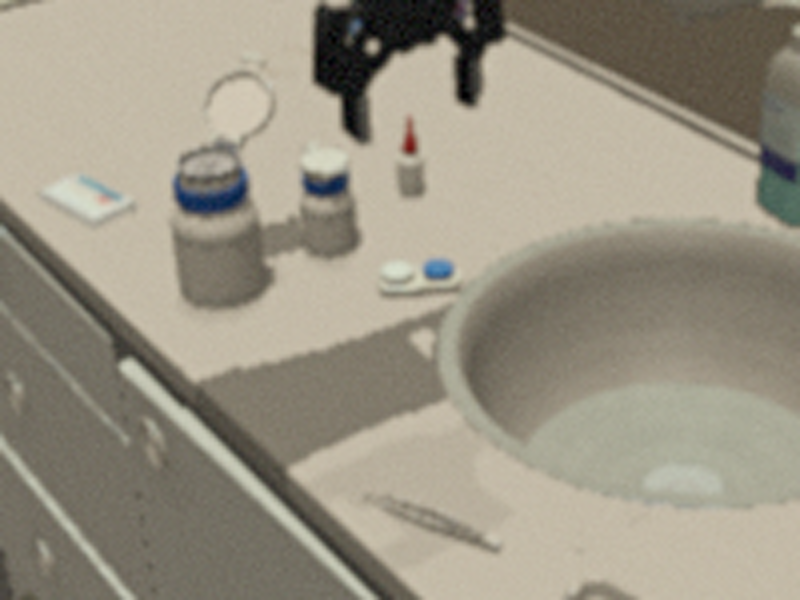

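View pics/s2.png

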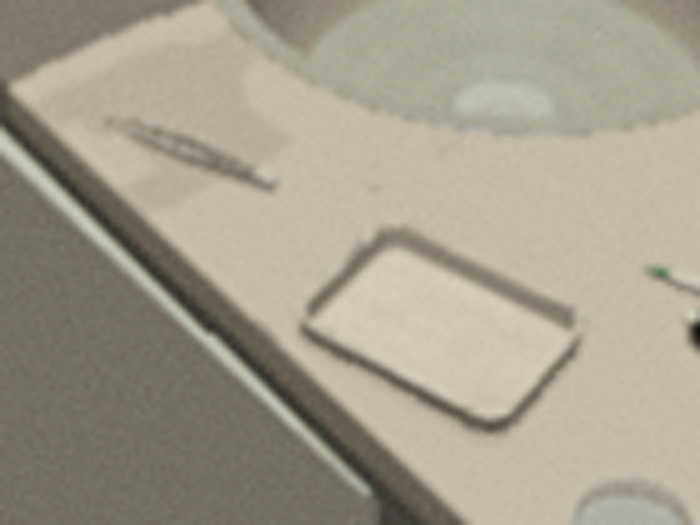

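View pics/t1.png

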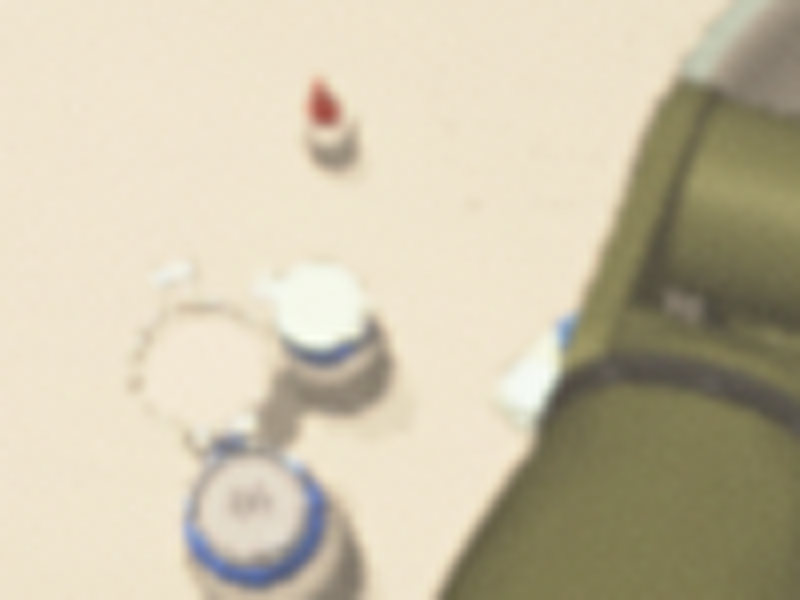

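View pics/t2.png

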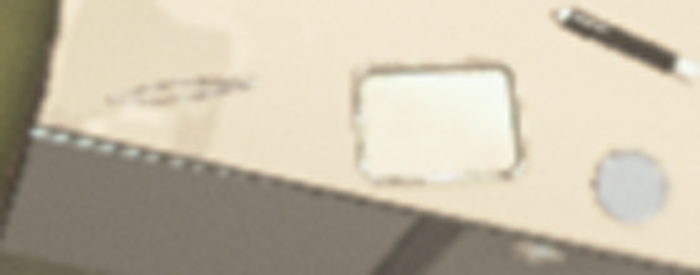

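Run:
```python
from h import *
np.set_printoptions(precision=4,suppress=True)
print('tip',onz('scene',(281.6,264.2),.001),onz('top',(321.6,255),.001))
print('blunt',onz('scene',(314.4,276.6),.003),onz('top',(350.4,251.4),.003))
print('dish',tri((242.5,181),(241.2,212.5)),onz('scene',(242.5,181),.122),onz('top',(241.2,212.5),.122))
print('hinge',tri((246.4,176.4),(237.5,205.6)),onz('scene',(246.4,176.4),.128),onz('top',(237.5,205.6),.128))
print('tab',tri((253.5,155),(231.9,184)),tri((256,155.6),(229.1,186.3)))
print('base',onz('scene',(246.6,214.2),0))
for n,c in(('scene',[(300+9/5-40,0)]),):pass
# tray outer rim corners z=.016 from crops
s=[(308,325),(390,232),(578,335),(492,430)]
print('tray s',[onz('scene',(260+a/5,240+b/5),.016) for a,b in s])
t=[(357,68),(515,66),(522,172),(362,180)]
print('tray t',[onz('top',(300+a/5,235+b/5),.016) for a,b in t])
# sanity table front edge
```

```text
tip [ 0.4486 -0.0695  0.001 ] [ 0.4474 -0.068   0.001 ]
blunt [ 0.4891 -0.1729  0.003 ] [ 0.485 -0.172  0.003]
dish (array([0.5083, 0.247 , 0.1228]), np.float64(0.0017141285559483309)) [0.5099 0.2484 0.122 ] [0.5077 0.2475 0.122 ]
hinge (array([0.5324, 0.2669, 0.1236]), np.float64(0.005358892430252672)) [0.5315 0.2591 0.128 ] [0.5285 0.2665 0.128 ]
tab (array([0.5869, 0.2965, 0.1784]), np.float64(0.0013368625398386296)) (array([0.5889, 0.3032, 0.1698]), np.float64(0.018677197315330563))
base [0.5033 0.2336 0.    ]
tray s [array([ 0.4296, -0.2808,  0.016 ]), array([ 0.5055, -0.2544,  0.016 ]), array([ 0.5304, -0.3692,  0.016 ]), array([ 0.4553, -0.3883,  0.016 ])]
tray t [array([ 0.51  , -0.2473,  0.016 ]), array([ 0.5381, -0.365 ,  0.016 ]), array([ 0.4584, -0.3833,  0.016 ]), array([ 0.4262, -0.2667,  0.016 ])]
```

```bash
cat >> h.py <<'E'
def pose(az,tilt=0,yaw_extra=0):
    """tool x at azimuth az(deg), tipped down by tilt(deg); z down"""
    x=R.from_euler('z',az,degrees=True)*R.from_euler('x',180,degrees=True)
    return x*R.from_rotvec([0,-np.radians(tilt),0])
def plan(pos,Rt,cur=None):
    s=robot.read_state()
    if cur is None: cur=(np.array(s['ee_pos']),R.from_euler('xyz',s['orientation']))
    p,Rc=cur
    sh=Rc.inv().apply(np.array(pos)-p)/0.25
    tn=(Rc.inv()*Rt).as_rotvec()/np.pi
    print('t',round(s['clock'],2),'row',[round(float(v),4) for v in np.r_[sh,tn]],'deg',np.degrees(np.linalg.norm(tn*np.pi)).round(1),'mm',1000*np.linalg.norm(sh*.25).round(4))
E
python3 - <<'E'
from h import *
plan([.464,-.1114,.08],pose(110.6))
E
```

```text
t 1.3 row [-0.4456, -0.3439, 0.6931, -0.0, -0.0, -0.1144] deg 20.6 mm 223.20000000000002
```

move_arm --pt "-0.4456 -0.3439 0.6931 0 0 -0.1144" --pt "-0.4456 -0.3439 0.6931 0 0 -0.1144" --pt "-0.4456 -0.3439 0.6931 0 0 -0.1144" --pt "-0.4456 -0.3439 0.6931 0 0 -0.1144" --pt "-0.4456 -0.3439 0.6931 0 0 -0.1144" --pt "-0.4456 -0.3439 0.6931 0 0 -0.1144" --pt "-0.4456 -0.3439 0.6931 0 0 -0.1144" --pt "-0.4456 -0.3439 0.6931 0 0 -0.1144" --grip -0.2 --newtons 40

```text
clock: 1.97
ee_pos: [0.4642, -0.1116, 0.0802]
orientation: [-3.141, -0.0, 1.929]
wrist_force: [0.2, -0.1, 0.9]
opening: 0.0342
```

Run:
```python
from h import *
crop("scene",230,190,390,310,5,"s3"); crop("top",190,140,390,290,4,"t3")
```

```text
(no output)
```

View pics/s3.png

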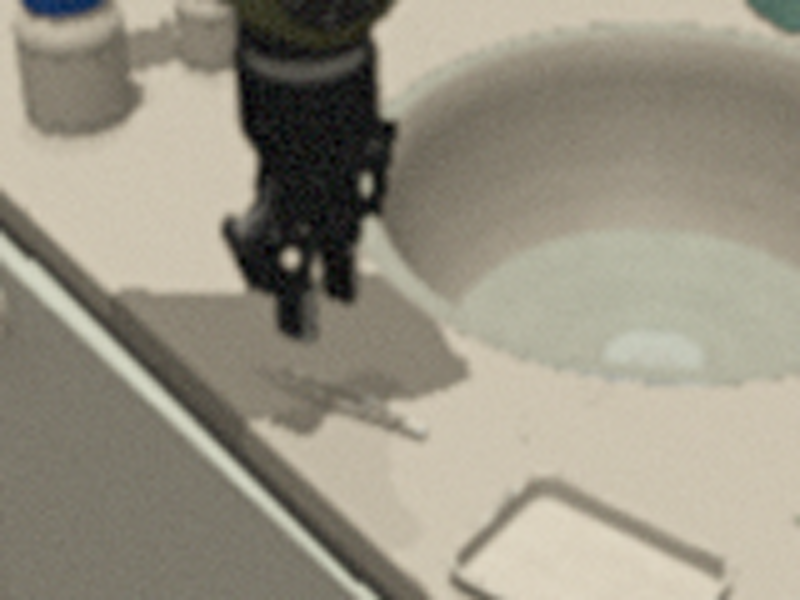

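View pics/t3.png

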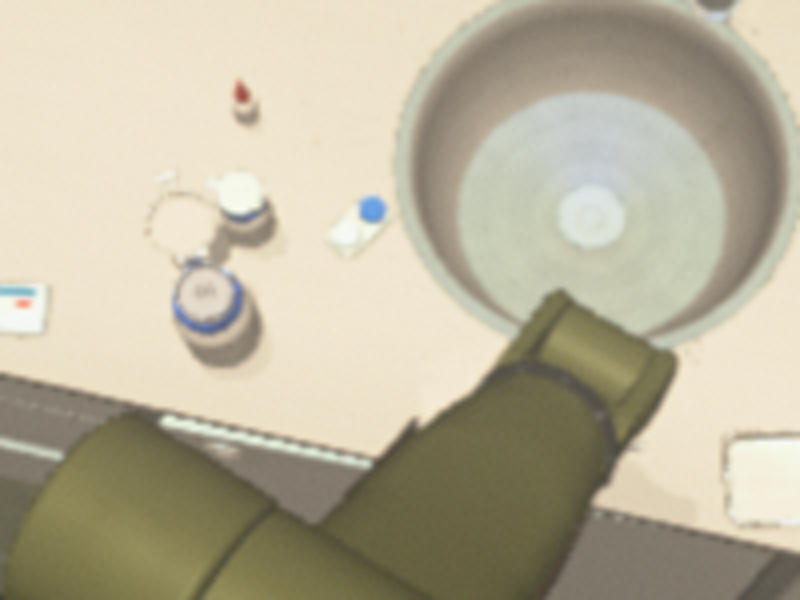

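The fingers straddle the near forceps (scene ~(298,270)), and the dispenser is now clear in the top view. I'll descend now.

move_arm --pt "0 0 0.1 0 0 0" --pt "0 0 0.18 0 0 0" --pt "0 0 0.205 0 0 0" --pt "0 0 0.215 0 0 0" --pt "0 0 0.22 0 0 0" --pt "0 0 0.2228 0 0 0" --pt "0 0 0.2228 0 0 0" --pt "0 0 0.2228 0 0 0"

```text
clock: 2.73
ee_pos: [0.4645, -0.1115, 0.0251]
orientation: [3.141, 0.001, 1.93]
wrist_force: [-0.6, -0.7, -0.7]
opening: 0.0341
```

Run:
```python
from h import *
crop("scene",250,210,370,300,6,"s4"); print(robot.read_state()['wrist_force'])
```

```text
[0.3657914  1.18493564 0.03843477]
```

View pics/s4.png

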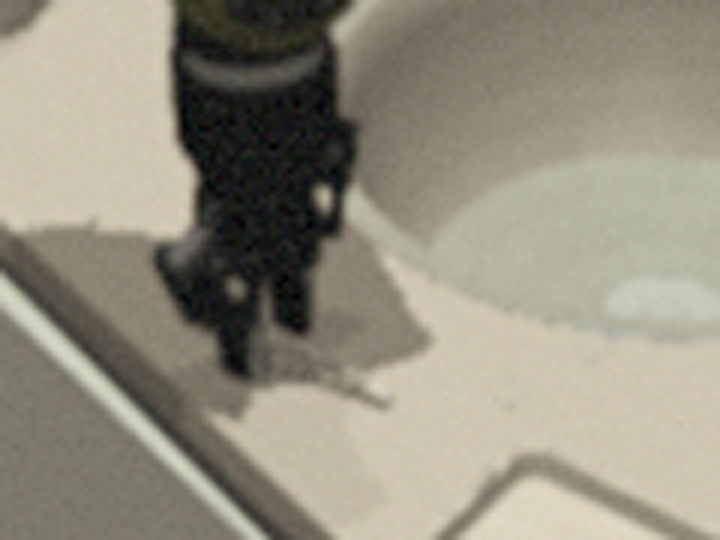

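move_arm --pt "0 0 0.004 0 0 0" --pt "0 0 0.004 0 0 0" --pt "0 0 0.004 0 0 0" --pt "0 0 0.004 0 0 0" --pt "0 0 0.004 0 0 0" --pt "0 0 0.004 0 0 0" --pt "0 0 0.004 0 0 0" --pt "0 0 0.004 0 0 0" --grip -1 --newtons 100

```text
clock: 3.45
ee_pos: [0.4642, -0.1115, 0.0238]
orientation: [3.141, 0.0, 1.93]
wrist_force: [-2.8, 0.5, 6.4]
opening: 0.0091
```

move_arm --pt "0 0 -0.004 0 0 0" --pt "0 0 -0.006 0 0 0" --pt "0 0 -0.006 0 0 0" --pt "0 0 -0.006 0 0 0" --pt "0 0 -0.006 0 0 0" --pt "0 0 -0.006 0 0 0" --pt "0 0 -0.006 0 0 0" --pt "0 0 -0.006 0 0 0"

```text
clock: 4.12
ee_pos: [0.464, -0.1114, 0.0248]
orientation: [-3.142, -0.0, 1.93]
wrist_force: [0.3, -0.3, -0.9]
opening: 0.0097
```

Run:
```python
from h import *
crop("scene",250,210,370,300,6,"s5"); s=robot.read_state();print(s['wrist_force'],s['opening'])
```

```text
[ 0.62625795 -0.40988532  0.14671703] 0.009327166349003902
```

View pics/s5.png

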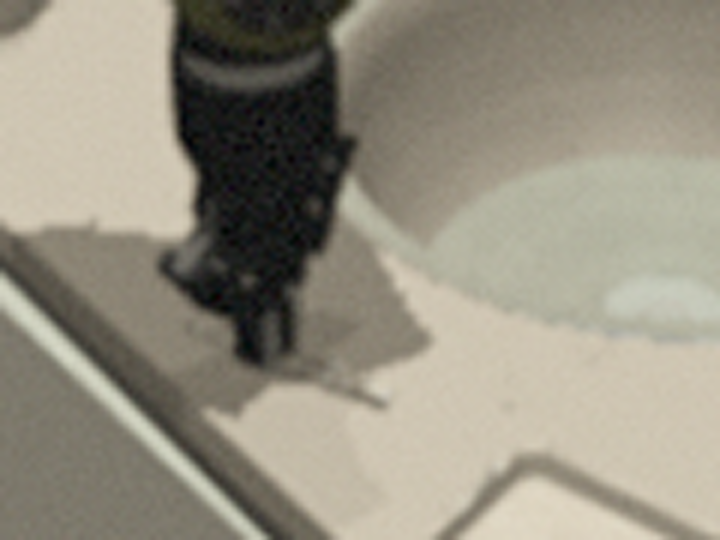

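```bash
cat >> h.py <<'E'
TIP=np.array([.047,0,.023])
def tipplan(tip,az,tilt,cur=None):
    Rt=pose(az,tilt); plan(np.array(tip)-Rt.apply(TIP),Rt,cur)
E
python3 - <<'E'
from h import *
plan([.464,-.1114,.2],pose(110.6))
Rt=pose(110.6,0)
plan([.46,0.05,.23],pose(112,25),(np.array([.464,-.1114,.2]),Rt))
tipplan([.508,.2475,.17],112,45,(np.array([.46,0.05,.23]),pose(112,25)))
print(robot.read_state()['joint_pos'])
E
```

```text
t 4.17 row [0.0, -0.0, -0.7009, -0.0, -0.0, -0.0] deg 0.0 mm 175.2
t 4.17 row [0.6099, 0.2122, -0.12, -0.0017, -0.1389, -0.0077] deg 25.0 mm 164.20000000000002
t 4.17 row [0.5549, 0.474, -0.2124, -0.0, -0.1111, -0.0] deg 20.0 mm 190.0
[-3.12402645e-01  4.76660009e-01  1.89776063e+00 -4.23830382e-06
  7.67182917e-01 -6.71788306e-01]
```

move_arm --pt "0 0 -0.05 0 0 0" --pt "0 0 -0.2 0 0 0" --pt "0 0 -0.35 0 0 0" --pt "0 0 -0.5 0 0 0" --pt "0 0 -0.6 0 0 0" --pt "0 0 -0.68 0 0 0" --pt "0 0 -0.7 0 0 0" --pt "0 0 -0.7 0 0 0"

```text
clock: 4.83
ee_pos: [0.4644, -0.1115, 0.2008]
orientation: [3.14, 0.002, 1.93]
wrist_force: [0.1, -0.5, -0.6]
opening: 0.0094
```

Run:
```python
from h import *
crop("scene",220,130,380,250,5,"s6"); s=robot.read_state();print(s['wrist_force'],s['opening'])
p=np.array(s['ee_pos']);Rc=R.from_euler('xyz',s['orientation'])
for q in (TIP,[-.068,0,.021]): print(proj('scene',p+Rc.apply(q)))
```

```text
[-1.33739708 -0.60090244  0.27481427] 0.009573256888876511
[[277.01852247 212.81664837]]
[[313.40069505 224.47999168]]
```

View pics/s6.png

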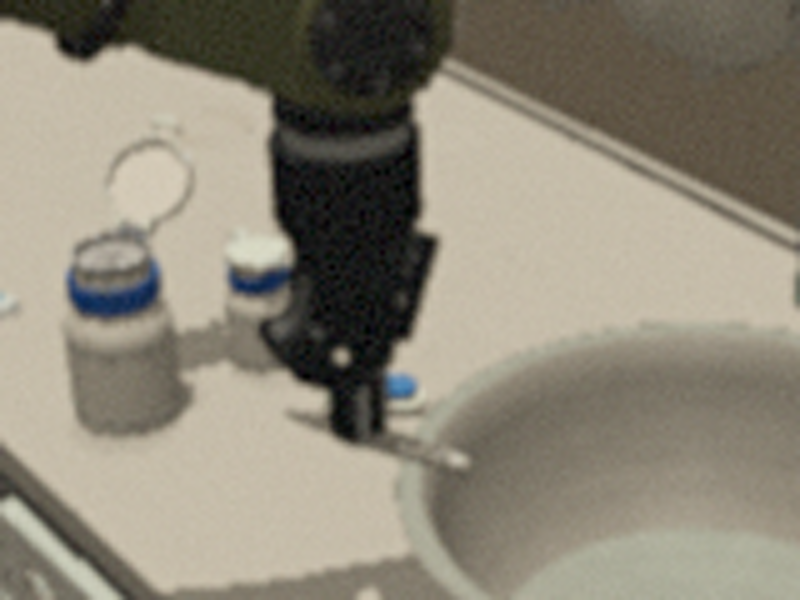

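move_arm --pt "0.12 0.04 -0.02 0 -0.035 0" --pt "0.28 0.1 -0.05 0 -0.07 0" --pt "0.44 0.15 -0.09 0 -0.105 -0.004" --pt "0.56 0.2 -0.11 -0.001 -0.13 -0.007" --pt "0.61 0.2122 -0.12 -0.0017 -0.1389 -0.0077" --pt "0.61 0.2122 -0.12 -0.0017 -0.1389 -0.0077" --pt "0.61 0.2122 -0.12 -0.0017 -0.1389 -0.0077" --pt "0.61 0.2122 -0.12 -0.0017 -0.1389 -0.0077"

```text
clock: 5.55
ee_pos: [0.4598, 0.0495, 0.2286]
orientation: [-3.139, 0.435, 1.956]
wrist_force: [-0.5, 0.4, 0.7]
opening: 0.0097
```

Run:
```python
from h import *
np.set_printoptions(precision=3,suppress=True)
s=robot.read_state();print(s['joint_pos'],s['orientation'])
tipplan([.508,.2475,.17],112,45)
top=optics.grab_frame('top'); crop('top',205,150,305,225,8,'t7',top)
for l in ["dispenser","pump_dish","lid_hinge","lid_tab"]:
  for n in ("scene","top"):
    if n=="scene" and l=="dispenser": optics.grab_frame("scene")
    for r in pinpoint(l,n)[:3]: print(l,n,np.array(r['point']),round(r['p'],2))
```

```text
[ 0.229  0.115  1.856 -0.475  1.147  0.038] [-3.139  0.435  1.956]
t 5.55 row [0.5538, 0.4756, -0.2187, -0.0006, -0.1115, 0.0004] deg 20.1 mm 190.5
dispenser scene [271.5 199.3] 0.77
dispenser scene [244.3 213.8] 0.75
dispenser top [249.7 194.2] 0.66
pump_dish scene [242.6 179.4] 0.69
lid_hinge scene [272.9 184.2] 0.47
lid_hinge top [253.4 190.7] 0.68
lid_tab scene [269.9 179.1] 0.6
lid_tab top [244.1 186.2] 0.56
lid_tab top [230.9 185.4] 0.52
```

View pics/t7.png

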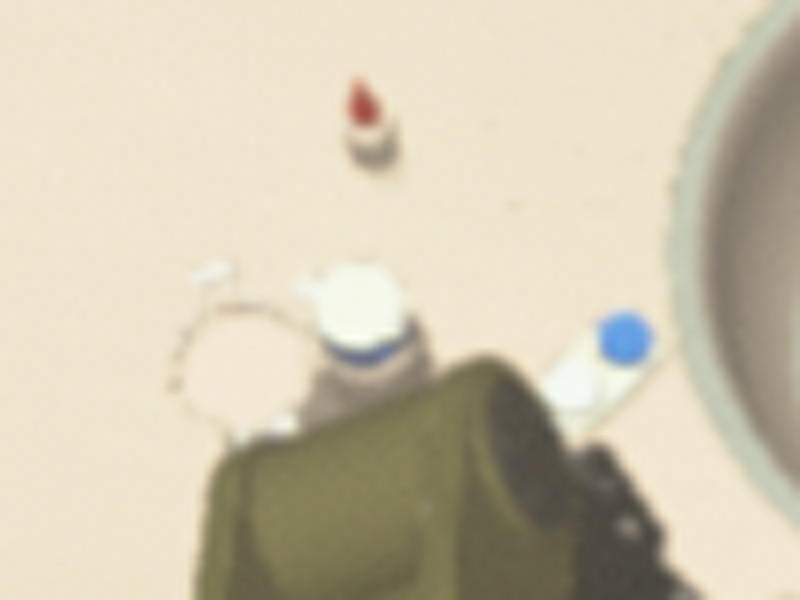

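```bash
cat >> h.py <<'E'
def overlay(src,n,x0,y0,s,c,yaw,th,out):
    im=cv2.imread(src)
    ca,sa=np.cos(yaw),np.sin(yaw); a=np.linspace(0,2*np.pi,60)
    def W(P): P=np.atleast_2d(P); return np.stack([c[0]+ca*P[:,0]-sa*P[:,1],c[1]+sa*P[:,0]+ca*P[:,1],P[:,2]],1)
    def circ(r,z): return W(np.stack([r*np.cos(a),r*np.sin(a),0*a+z],1))
    def lid(u,v,w): # u along lid from hinge, v along y, w normal
        return W(np.stack([.034-u*np.cos(th)+w*np.sin(th),v+0*u,.128+u*np.sin(th)+w*np.cos(th)],1))
    L=[circ(.027,.127),circ(.031,.112),circ(.038,0),lid(.034+.032*np.cos(a),.032*np.sin(a),0*a),lid(np.array([.078,.078]),np.array([-.012,.012]),np.array([.0035]*2))]
    for l,col in zip(L,[(0,0,255),(0,255,0),(255,0,255),(255,128,0),(0,0,255)]):
        q=((proj(n,l)-[x0,y0]+.5)*s-.5); cv2.polylines(im,[np.round(q).astype(int)],False,col,1)
    cv2.imwrite(f'pics/{out}.png',im)
E
python3 - <<'E'
from h import *
overlay('pics/t1.png','top',210,150,8,(.507,.2465),np.radians(33),2.4,'ot')
overlay('pics/s1.png','scene',190,140,4,(.507,.2465),np.radians(33),2.4,'os')
im=cv2.imread('pics/os.png'); cv2.imwrite('pics/os.png',cv2.resize(im[20:320,120:420],None,fx=2,fy=2))
E
```

```text
(no output)
```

View pics/ot.png

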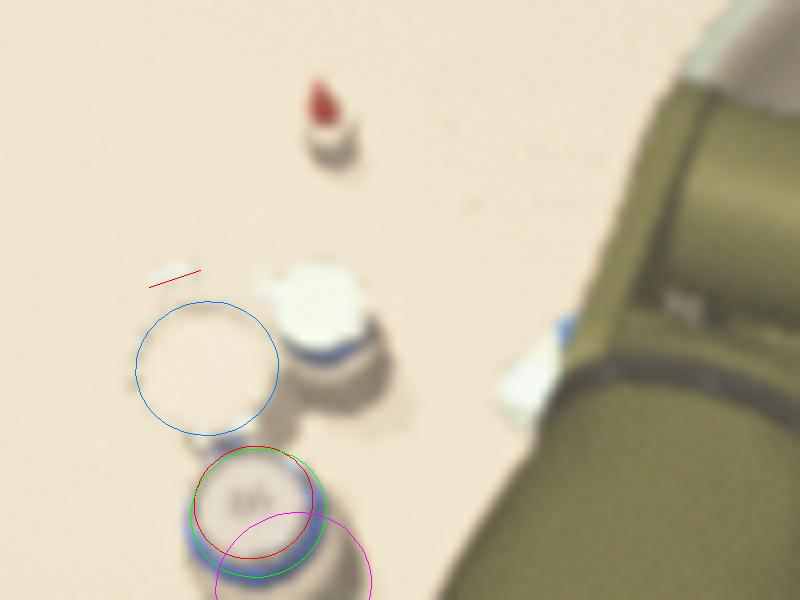

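View pics/os.png

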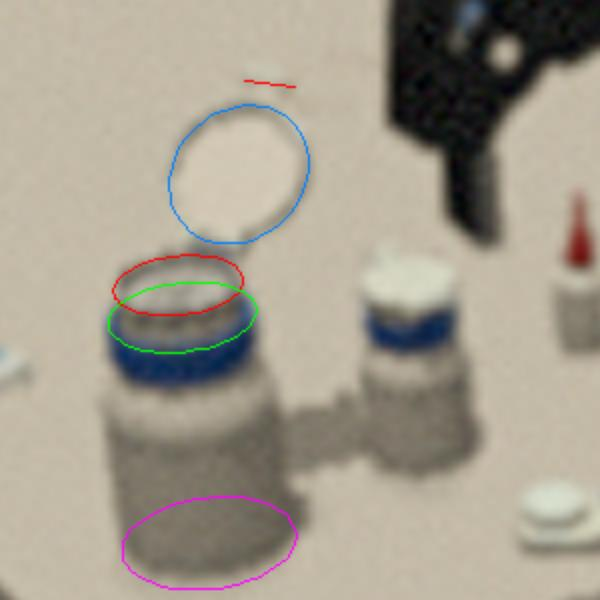

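Run:
```python
from h import *
tipplan([.507,.247,.165],112,45)
```

```text
t 6.05 row [0.5636, 0.4693, -0.1952, -0.0001, -0.1111, -0.0001] deg 20.0 mm 189.70000000000002
```

move_arm --pt "0.09 0.08 -0.04 0 -0.02 0" --pt "0.22 0.18 -0.08 0 -0.045 0" --pt "0.35 0.29 -0.12 0 -0.07 0" --pt "0.47 0.39 -0.16 0 -0.09 0" --pt "0.54 0.45 -0.187 0 -0.106 0" --pt "0.5636 0.4693 -0.1952 0 -0.1111 0" --pt "0.5636 0.4693 -0.1952 0 -0.1111 0" --pt "0.5636 0.4693 -0.1952 0 -0.1111 0" --newtons 120

```text
clock: 6.72
ee_pos: [0.5131, 0.2311, 0.2141]
orientation: [-3.14, 0.785, 1.956]
wrist_force: [1.2, 0.1, 0.3]
opening: 0.0086
```

Run:
```python
from h import *
np.set_printoptions(precision=4,suppress=True)
crop("scene",190,120,310,210,6,"s8"); crop("top",190,140,310,230,6,"t8");s=robot.read_state();print(s['wrist_force'],s['joint_pos'])
p=np.array(s['ee_pos']);Rc=R.from_euler('xyz',s['orientation'])
for n in('scene','top'): print(p+Rc.apply(TIP),proj(n,p+Rc.apply(TIP)),proj(n,p+Rc.apply([-.068,0,.021])))
tipplan([.507,.247,.128],112,45)
```

```text
[-0.0872  0.2779 -0.9887] [ 0.6294  0.4879  1.5117 -0.7638  1.4328  0.473 ]
[0.507  0.246  0.1655] [[240.6825 169.843 ]] [[257.8704 151.419 ]]
[0.507  0.246  0.1655] [[239.641  208.8114]] [[259.3354 197.2167]]
t 6.82 row [0.1086, 0.0018, 0.1035, -0.0002, -0.0003, -0.0004] deg 0.1 mm 37.5
```

View pics/s8.png

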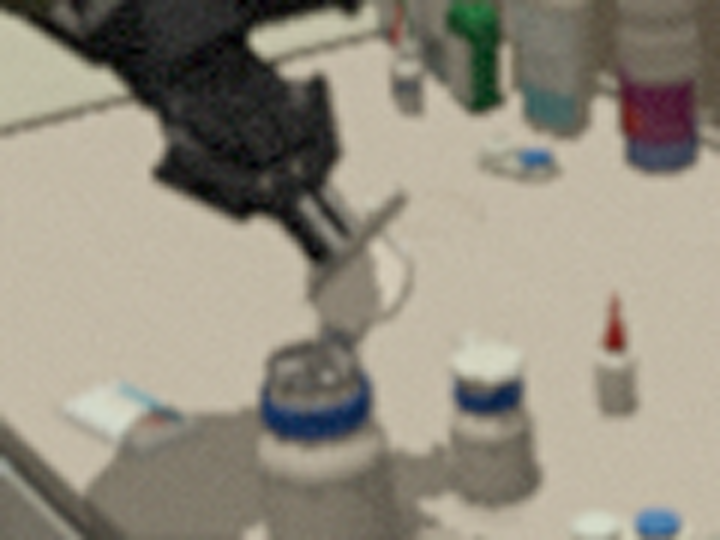

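View pics/t8.png

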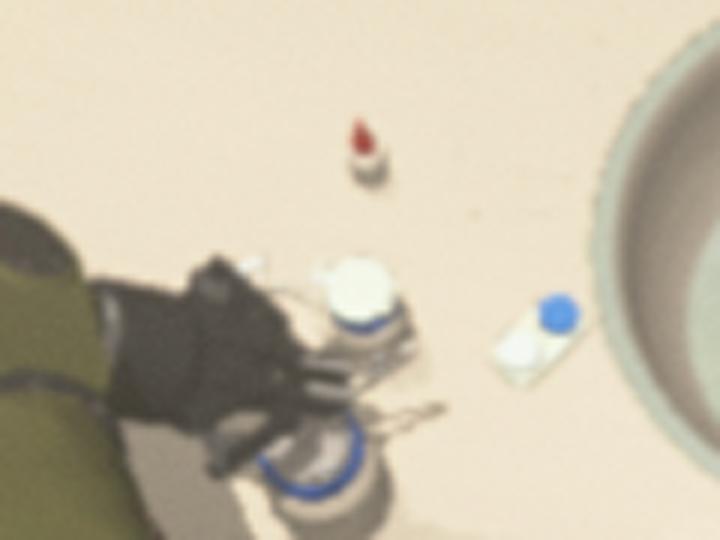

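move_arm --pt "0.03 0.0005 0.027 0 0 0" --pt "0.06 0.001 0.057 0 0 0" --pt "0.085 0.0015 0.08 0 0 0" --pt "0.1 0.0018 0.095 0 0 0" --pt "0.1086 0.0018 0.1035 0 0 0" --pt "0.1086 0.0018 0.1035 0 0 0" --pt "0.1086 0.0018 0.1035 0 0 0" --pt "0.1086 0.0018 0.1035 0 0 0"

```text
clock: 7.48
ee_pos: [0.5135, 0.2326, 0.1773]
orientation: [3.141, 0.785, 1.954]
wrist_force: [0.0, -0.1, -0.7]
opening: 0.0084
```

Run:
```python
from h import *
np.set_printoptions(precision=4,suppress=True)
crop("scene",210,135,290,195,9,"s9"); 
for i in range(3):
    s=robot.read_state();print(s['wrist_force']); optics.grab_frame("scene")
p=np.array(s['ee_pos']);Rc=R.from_euler('xyz',s['orientation']);print(p+Rc.apply(TIP))
```

```text
[0.2708 0.178  0.2582]
[-0.3132 -0.2974  0.2596]
[ 0.1709  0.2579 -1.0332]
[0.5071 0.2483 0.1278]
```

View pics/s9.png

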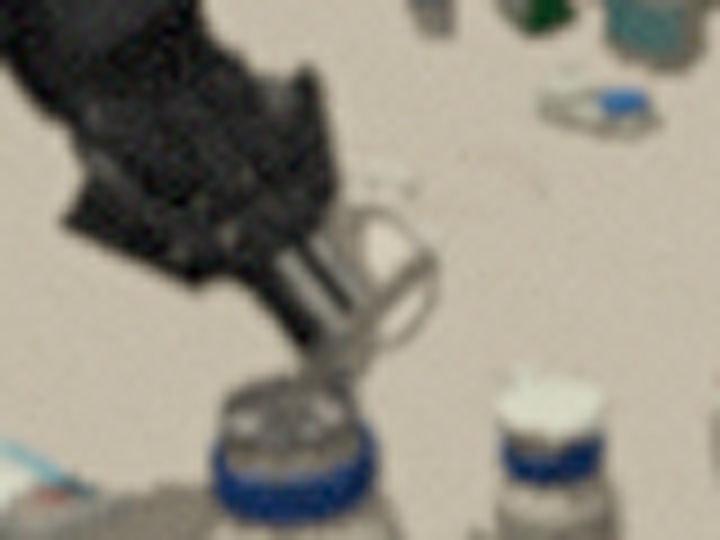

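move_arm --pt "0.006 0 0.006 0 0 0" --pt "0.012 0 0.012 0 0 0" --pt "0.018 0 0.018 0 0 0" --pt "0.024 0 0.024 0 0 0" --pt "0.03 0 0.03 0 0 0" --pt "0.034 0 0.034 0 0 0" --pt "0.034 0 0.034 0 0 0" --pt "0.034 0 0.034 0 0 0"

```text
clock: 8.35
ee_pos: [0.5135, 0.2324, 0.1652]
orientation: [3.141, 0.786, 1.954]
wrist_force: [0.0, -2.8, 5.0]
opening: 0.0084
```

Run:
```python
from h import *
np.set_printoptions(precision=4,suppress=True)
crop("scene",210,135,290,195,9,"s10"); 
for i in range(3):
    s=robot.read_state();print(s['wrist_force']); optics.grab_frame("scene")
p=np.array(s['ee_pos']);Rc=R.from_euler('xyz',s['orientation']);print(p+Rc.apply(TIP))
```

```text
[ 0.969  -1.972   4.3969]
[ 0.0504 -1.2651  5.4487]
[-0.2355 -0.8875  5.6936]
[0.5071 0.2482 0.1158]
```

View pics/s10.png

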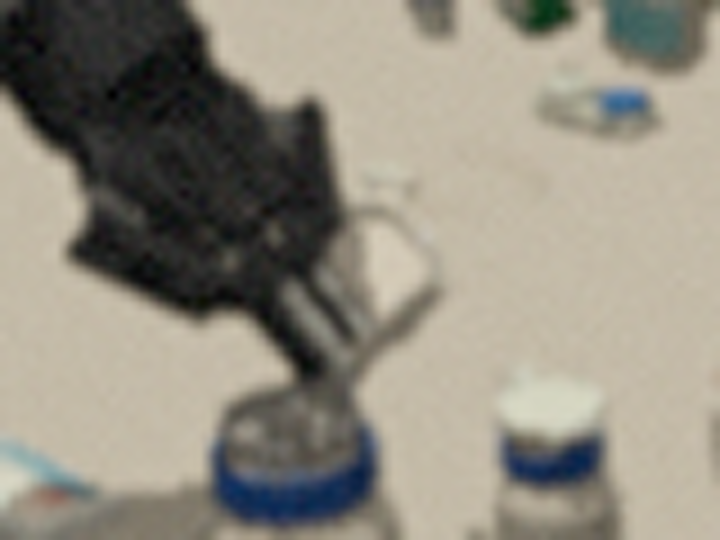

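move_arm --pt "0.003 0 0.003 0 0 0" --pt "0.006 0 0.006 0 0 0" --pt "0.009 0 0.009 0 0 0" --pt "0.012 0 0.012 0 0 0" --pt "0.0141 0 0.0141 0 0 0" --pt "0.0141 0 0.0141 0 0 0" --pt "0.0141 0 0.0141 0 0 0" --pt "0.0141 0 0.0141 0 0 0"

```text
clock: 9.22
ee_pos: [0.5135, 0.2324, 0.1605]
orientation: [3.141, 0.786, 1.954]
wrist_force: [0.4, -1.9, 7.1]
opening: 0.0085
```

```bash
cat > m.py <<'E'
from h import *
import sys
np.set_printoptions(precision=4,suppress=True)
crop("scene",210,135,290,195,9,sys.argv[1]); F=[]
for i in range(4):
    s=robot.read_state();F.append(s['wrist_force']); optics.grab_frame("scene")
p=np.array(s['ee_pos']);Rc=R.from_euler('xyz',s['orientation']);print(s['clock'],np.mean(F,0),p+Rc.apply(TIP),s['opening'])
E
python3 m.py s11
```

```text
9.4167 [ 0.2759 -2.8032  6.6991] [0.5072 0.2481 0.111 ] 0.008483802204575827
```

View pics/s11.png

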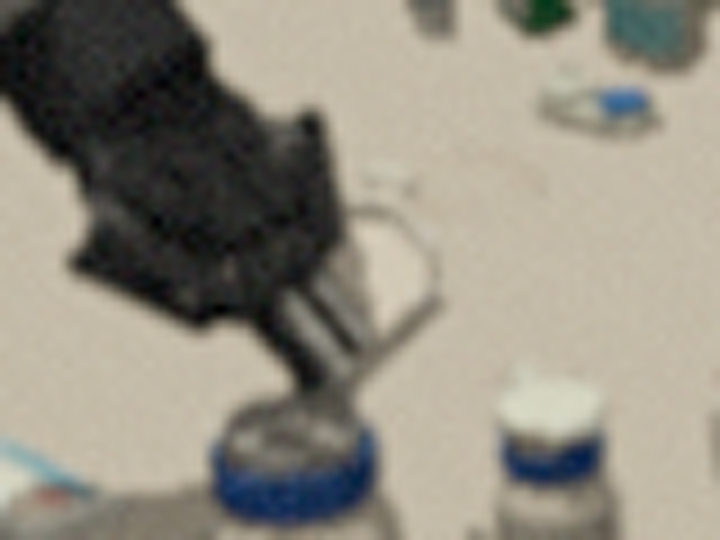

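move_arm --pt "0.002 0 0.002 0 0 0" --pt "0.004 0 0.004 0 0 0" --pt "0.006 0 0.006 0 0 0" --pt "0.007 0 0.007 0 0 0" --pt "0.007 0 0.007 0 0 0" --pt "0.007 0 0.007 0 0 0" --pt "0.007 0 0.007 0 0 0" --pt "0.007 0 0.007 0 0 0"

```text
clock: 10.13
ee_pos: [0.5137, 0.2323, 0.1584]
orientation: [3.14, 0.786, 1.953]
wrist_force: [-0.2, -3.2, 10.1]
opening: 0.0086
```

```bash
python3 m.py s12
```

```text
10.3333 [ 0.0132 -3.3858  9.6382] [0.5074 0.2481 0.1089] 0.008325511390785818
```

View pics/s12.png

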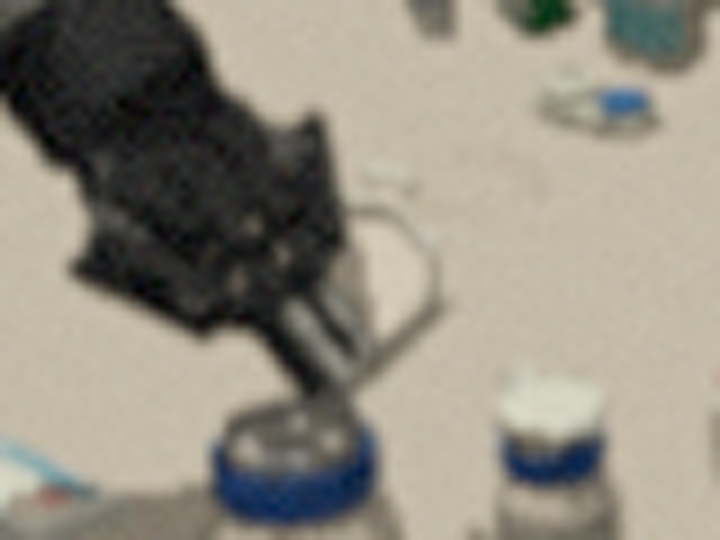

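move_arm --pt "0.0012 0 0.0012 0 0 0" --pt "0.0012 0 0.0012 0 0 0" --pt "0.0012 0 0.0012 0 0 0" --pt "0.0012 0 0.0012 0 0 0" --pt "0.0012 0 0.0012 0 0 0" --pt "0.0012 0 0.0012 0 0 0" --pt "0.0012 0 0.0012 0 0 0" --pt "0.0012 0 0.0012 0 0 0"

```text
clock: 11.05
ee_pos: [0.5137, 0.2323, 0.1582]
orientation: [3.14, 0.786, 1.953]
wrist_force: [-0.2, -3.9, 12.1]
opening: 0.0084
```

```bash
python3 m.py s13
```

```text
11.25 [-0.1179 -3.4372 11.6238] [0.5074 0.248  0.1087] 0.008344182061532318
```

View pics/s13.png

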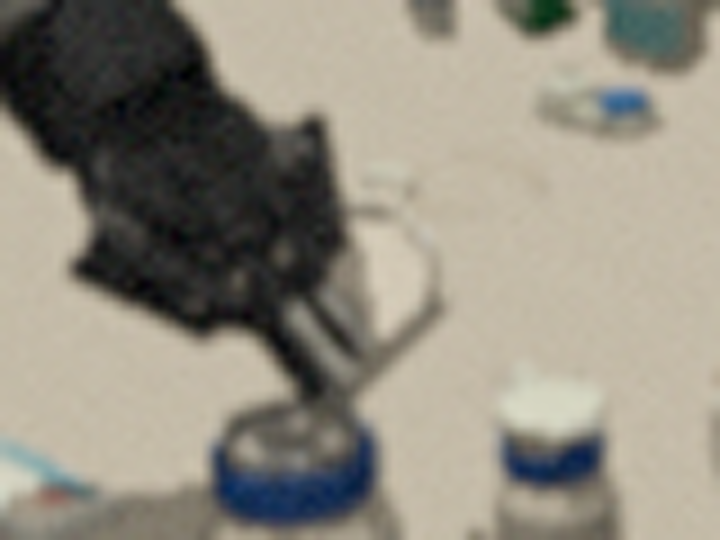

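Force rose 2 N over 0.3 mm, so the dish is on its stop. I'll hold here a little longer, then lift straight off.

move_arm --pt "0 0 0 0 0 0" --pt "0 0 0 0 0 0" --pt "0 0 0 0 0 0" --pt "0 0 0 0 0 0" --pt "0 0 0 0 0 0" --pt "0 0 0 0 0 0" --pt "0 0 0 0 0 0" --pt "0 0 0 0 0 0"

```text
clock: 11.97
ee_pos: [0.5137, 0.2323, 0.1582]
orientation: [3.14, 0.787, 1.953]
wrist_force: [-0.9, -3.2, 11.3]
opening: 0.0084
```

move_arm --pt "-0.008 0 -0.008 0 0 0" --pt "-0.02 0 -0.02 0 0 0" --pt "-0.04 0 -0.04 0 0 0" --pt "-0.07 0 -0.07 0 0 0" --pt "-0.12 0 -0.12 0 0 0" --pt "-0.18 0 -0.18 0 0 0" --pt "-0.22 0 -0.22 0 0 0" --pt "-0.22 0 -0.22 0 0 0"

```text
clock: 12.63
ee_pos: [0.514, 0.233, 0.2388]
orientation: [3.134, 0.784, 1.95]
wrist_force: [1.2, 0.7, -0.3]
opening: 0.0082
```

Run:
```python
from h import *
crop("scene",190,100,310,190,6,"s14"); s=robot.read_state();print(s['wrist_force'],s['opening'],s['clock'])
p=np.array(s['ee_pos']);Rc=R.from_euler('xyz',s['orientation'])
for n in('scene',): print(proj(n,p+Rc.apply(TIP)),proj(n,p+Rc.apply([-.068,0,.021])))
```

```text
[-0.10303426 -0.5383701  -1.1845735 ] 0.008179726208335689 12.6833
[[239.70546724 163.58851048]] [[256.93620891 144.66281428]]
```

View pics/s14.png

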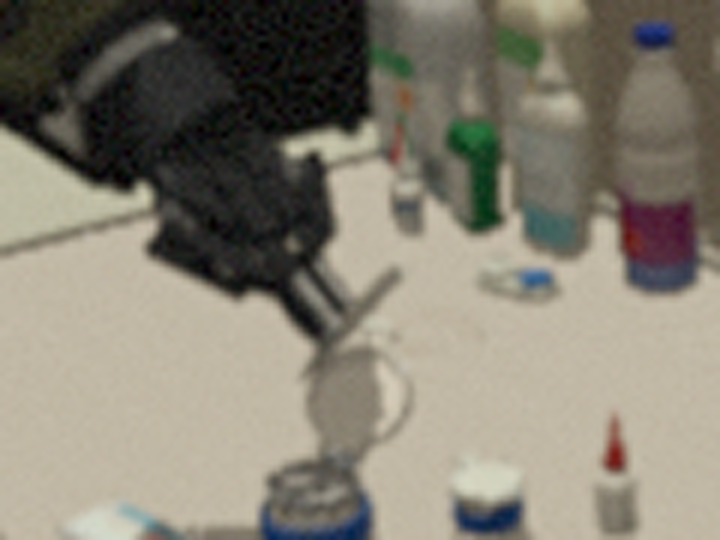

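Run:
```python
from h import *
C=(.482,-.319);y=np.radians(12.7)
ca,sa=np.cos(y),np.sin(y)
def box(w,l,z): return np.array([[C[0]+ca*a-sa*b,C[1]+sa*a+ca*b,z] for a,b in [(-w,-l),(w,-l),(w,l),(-w,l),(-w,-l)]])
for n,src,x0,y0,s in (('scene','s2',260,240,5),('top','t2',300,235,5)):
    im=cv2.imread(f'pics/{src}.png')
    for w,l,z,c in((.0455,.063,.016,(0,0,255)),(.037,.056,.003,(0,255,0))):
        q=(proj(n,box(w,l,z))-[x0,y0]+.5)*s-.5
        cv2.polylines(im,[np.round(q).astype(int)],False,c,1)
    cv2.imwrite(f'pics/o{src}.png',im)
plan([.47,.0,.25],pose(105,10))
t=np.array([np.cos(np.radians(77)),np.sin(np.radians(77))])
print(np.array(C)+.01*t)
plan([*(np.array(C)+.01*t),.1],pose(77),(np.array([.47,0,.25]),pose(105,10)))
```

```text
t 12.68 row [-0.6036, -0.5104, 0.5248, 0.0191, 0.1938, 0.0346] deg 35.6 mm 237.2
[ 0.48424951 -0.3092563 ]
t 12.68 row [-1.0871, -0.2651, 0.8009, 0.0136, 0.0544, 0.1552] deg 29.7 mm 344.0
```

View pics/os2.png

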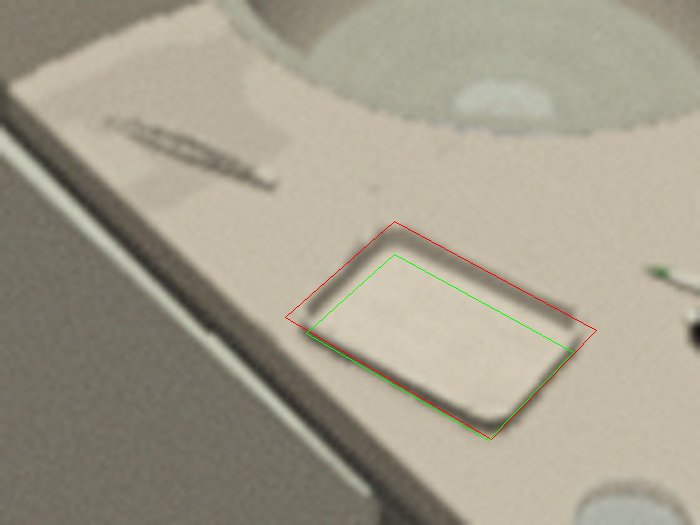

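View pics/ot2.png

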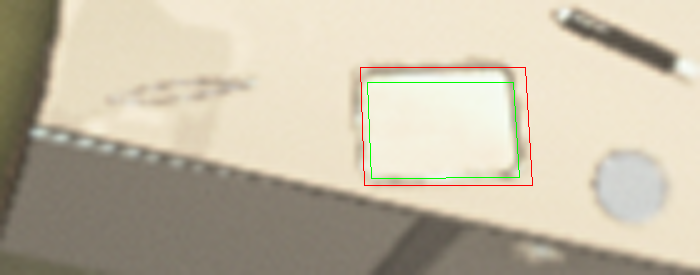

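move_arm --pt "-0.05 -0.04 0.03 0.002 0.016 0.003" --pt "-0.15 -0.12 0.12 0.005 0.05 0.009" --pt "-0.27 -0.23 0.23 0.009 0.085 0.016" --pt "-0.39 -0.33 0.34 0.013 0.12 0.023" --pt "-0.5 -0.43 0.44 0.016 0.155 0.029" --pt "-0.57 -0.48 0.5 0.018 0.18 0.033" --pt "-0.6036 -0.5104 0.5248 0.0191 0.1938 0.0346" --pt "-0.6036 -0.5104 0.5248 0.0191 0.1938 0.0346"

```text
clock: 13.35
ee_pos: [0.4691, -0.0038, 0.2489]
orientation: [-3.139, 0.173, 1.827]
wrist_force: [-0.8, -0.6, 1.5]
opening: 0.0084
```

Run:
```python
from h import *
plan([.475,-.2,.18],pose(90))
```

```text
t 13.35 row [-0.7062, -0.1752, 0.4039, 0.0062, 0.055, 0.0813] deg 17.7 mm 208.0
```

move_arm --pt "-0.06 -0.015 0.035 0 0.005 0.007" --pt "-0.18 -0.045 0.105 0.0015 0.014 0.021" --pt "-0.32 -0.08 0.185 0.003 0.025 0.037" --pt "-0.46 -0.115 0.265 0.004 0.036 0.053" --pt "-0.58 -0.145 0.333 0.005 0.045 0.067" --pt "-0.67 -0.166 0.383 0.006 0.052 0.077" --pt "-0.7062 -0.1752 0.4039 0.0062 0.055 0.0813" --pt "-0.7062 -0.1752 0.4039 0.0062 0.055 0.0813"

```text
clock: 14.02
ee_pos: [0.4763, -0.1977, 0.1786]
orientation: [-3.139, 0.001, 1.574]
wrist_force: [-0.1, 0.9, -0.6]
opening: 0.0085
```

Run:
```python
from h import *
plan([.4842,-.3073,.07],pose(77))
```

```text
t 14.02 row [-0.438, 0.0311, 0.4347, -0.0008, 0.0005, 0.0732] deg 13.2 mm 154.5
```

move_arm --pt "-0.05 0.004 0.03 0 0 0.009" --pt "-0.14 0.01 0.11 0 0 0.024" --pt "-0.25 0.018 0.22 0 0 0.042" --pt "-0.34 0.024 0.32 0 0 0.057" --pt "-0.41 0.029 0.39 0 0 0.068" --pt "-0.438 0.0311 0.4347 -0.0008 0.0005 0.0732" --pt "-0.438 0.0311 0.4347 -0.0008 0.0005 0.0732" --pt "-0.438 0.0311 0.4347 -0.0008 0.0005 0.0732"

```text
clock: 14.68
ee_pos: [0.4856, -0.3053, 0.0722]
orientation: [3.139, 0.0, 1.348]
wrist_force: [-0.5, 0.1, -0.4]
opening: 0.0087
```

Run:
```python
from h import *
crop("scene",290,230,410,320,6,"s15"); crop("top",330,220,430,295,7,"t15")
plan([.4842,-.3073,.031],pose(77))
```

```text
t 14.78 row [-0.0088, -0.0062, 0.1694, 0.0015, 0.0004, 0.0016] deg 0.4 mm 42.4
```

View pics/s15.png

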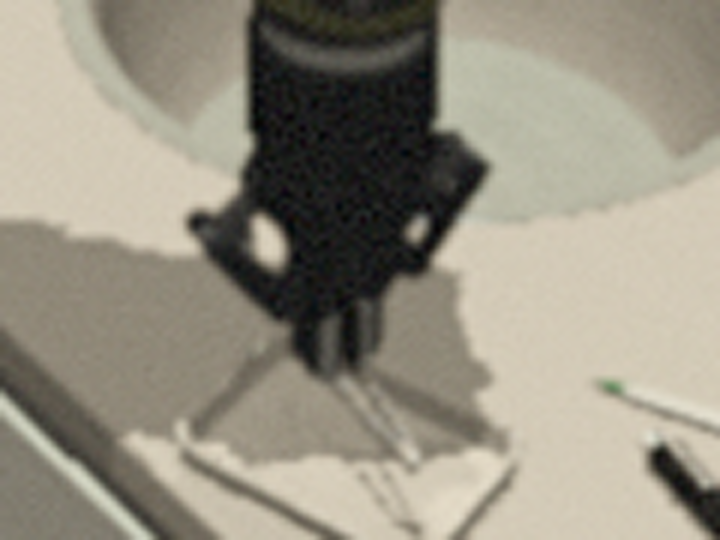

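View pics/t15.png

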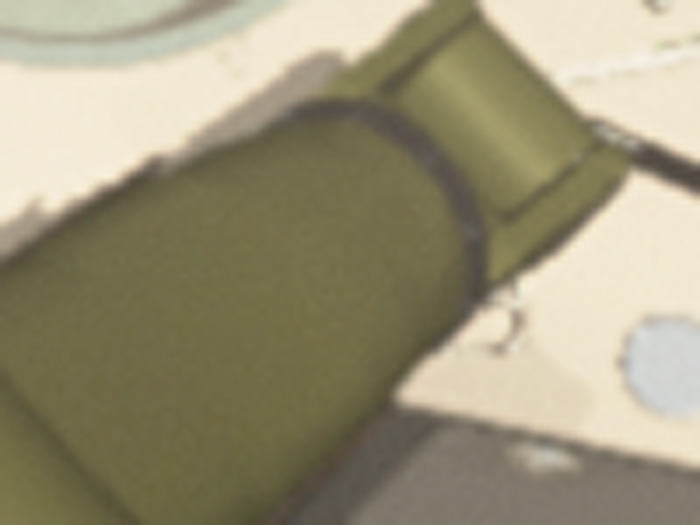

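move_arm --pt "-0.004 -0.003 0.04 0 0 0.0016" --pt "-0.0088 -0.0062 0.09 0.001 0 0.0016" --pt "-0.0088 -0.0062 0.12 0.0015 0.0004 0.0016" --pt "-0.0088 -0.0062 0.145 0.0015 0.0004 0.0016" --pt "-0.0088 -0.0062 0.16 0.0015 0.0004 0.0016" --pt "-0.0088 -0.0062 0.1694 0.0015 0.0004 0.0016" --pt "-0.0088 -0.0062 0.1694 0.0015 0.0004 0.0016" --pt "-0.0088 -0.0062 0.1694 0.0015 0.0004 0.0016"

```text
clock: 15.45
ee_pos: [0.4835, -0.3083, 0.0298]
orientation: [-3.14, -0.001, 1.342]
wrist_force: [-0.1, -0.0, 1.0]
opening: 0.0085
```

Run:
```python
from h import *
crop("scene",290,230,410,320,6,"s16")
F=[]
for i in range(3): s=robot.read_state();F.append(s['wrist_force']); optics.grab_frame("scene")
print(np.mean(F,0),s['ee_pos'])
plan([.4842,-.3073,.028],pose(77))
```

```text
[ 0.30787108  0.23727946 -0.22169391] [ 0.48357144 -0.30833679  0.03004692]
t 15.65 row [0.0045, 0.0016, 0.0081, -0.0003, -0.0002, -0.0007] deg 0.1 mm 2.3
```

View pics/s16.png

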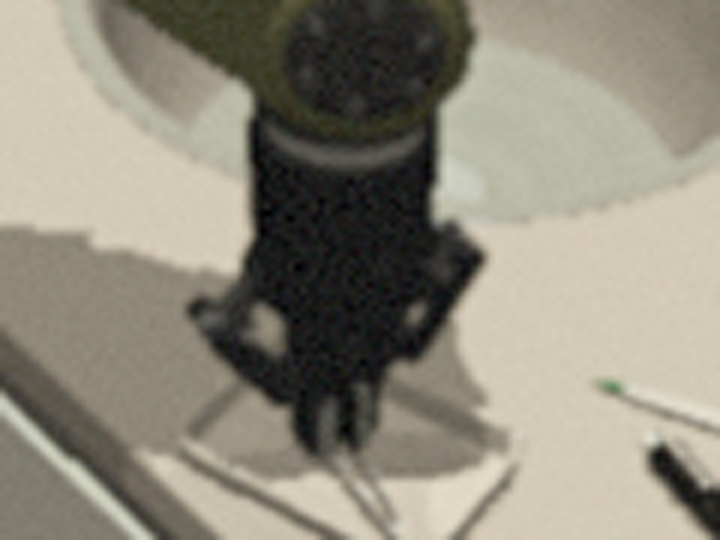

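move_arm --pt "0.0045 0.0016 0.005 0 0 0" --pt "0.0045 0.0016 0.0101 0 0 0" --pt "0.0045 0.0016 0.0101 0 0 0" --pt "0.0045 0.0016 0.0101 0 0 0" --pt "0.0045 0.0016 0.0101 0 0 0" --pt "0.0045 0.0016 0.0101 0 0 0" --pt "0.0045 0.0016 0.0101 0 0 0" --pt "0.0045 0.0016 0.0101 0 0 0"

```text
clock: 16.32
ee_pos: [0.4841, -0.3072, 0.0272]
orientation: [-3.14, -0.001, 1.342]
wrist_force: [1.4, -0.1, 0.7]
opening: 0.0083
```

move_arm --pt "0 0 0.004 0 0 0" --pt "0 0 0.004 0 0 0" --pt "0 0 0.004 0 0 0" --pt "0 0 0.004 0 0 0" --pt "0 0 0.004 0 0 0" --pt "0 0 0.004 0 0 0" --pt "0 0 0.004 0 0 0" --pt "0 0 0.004 0 0 0"

```text
clock: 16.98
ee_pos: [0.4842, -0.3072, 0.0268]
orientation: [-3.14, -0.001, 1.342]
wrist_force: [-3.2, 2.8, 9.5]
opening: 0.0082
```

move_arm --pt "0 0 -0.002 0 0 0" --pt "0 0 -0.002 0 0 0" --pt "0 0 -0.002 0 0 0" --pt "0 0 -0.002 0 0 0" --pt "0 0 -0.002 0 0 0" --pt "0 0 -0.002 0 0 0" --pt "0 0 -0.002 0 0 0" --pt "0 0 -0.002 0 0 0"

```text
clock: 17.65
ee_pos: [0.4841, -0.3072, 0.0269]
orientation: [-3.14, -0.001, 1.342]
wrist_force: [-1.2, 1.3, 6.2]
opening: 0.0083
```

move_arm --pt "0 0 0 0 0 0" --pt "0 0 0 0 0 0" --pt "0 0 0 0 0 0" --pt "0 0 0 0 0 0" --pt "0 0 -0.02 0 0 0" --pt "0 0 -0.08 0 0 0" --pt "0 0 -0.2 0 0 0" --pt "0 0 -0.35 0 0 0" --grip -0.4 --newtons 20

```text
clock: 18.32
ee_pos: [0.4832, -0.3066, 0.1136]
orientation: [-3.136, -0.002, 1.342]
wrist_force: [0.3, 0.1, -0.4]
opening: 0.0253
```

Run:
```python
from h import *
crop("scene",290,230,410,320,6,"s17")
plan([.49,-.1,.24],pose(77))
print(robot.read_state()['opening'])
```

```text
t 18.37 row [0.815, -0.1711, -0.4726, 0.0019, 0.0008, -0.0007] deg 0.4 mm 239.4
0.025665123959965282
```

View pics/s17.png

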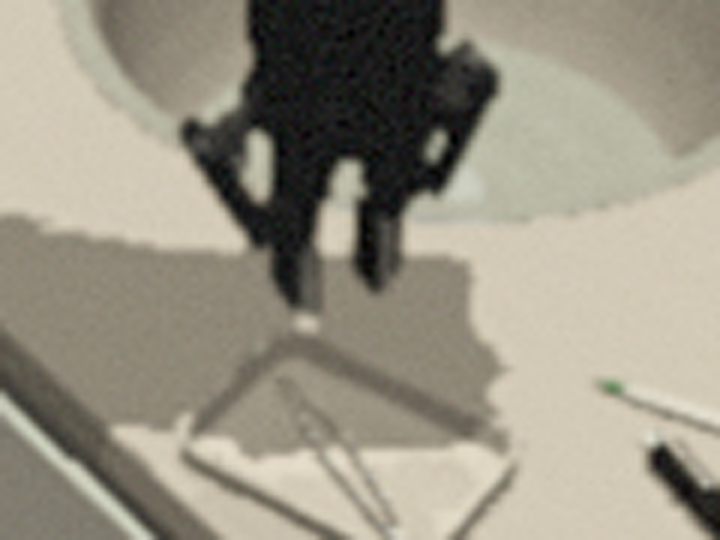

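move_arm --pt "0.06 -0.01 -0.06 0 0 0" --pt "0.19 -0.04 -0.14 0 0 0" --pt "0.34 -0.07 -0.22 0 0 0" --pt "0.5 -0.1 -0.3 0 0 0" --pt "0.65 -0.13 -0.38 0 0 0" --pt "0.77 -0.16 -0.45 0 0 0" --pt "0.815 -0.1711 -0.4726 0 0 0" --pt "0.815 -0.1711 -0.4726 0 0 0" --grip -1

```text
clock: 19.03
ee_pos: [0.4895, -0.0971, 0.2347]
orientation: [3.139, -0.001, 1.345]
wrist_force: [0.3, -0.5, 0.6]
opening: -0.0003
```

Run:
```python
from h import *
crop("scene",290,250,410,340,6,"s18"); crop("top",340,230,430,290,8,"t18")
crop("scene",190,120,310,210,6,"s19"); crop("top",190,140,310,230,6,"t19")
plan([.53,.15,.30],pose(33+90-90))
```

```text
t 19.23 row [1.0126, -0.0681, -0.2728, -0.0009, 0.0001, 0.2434] deg 43.8 mm 262.7
```

View pics/s18.png

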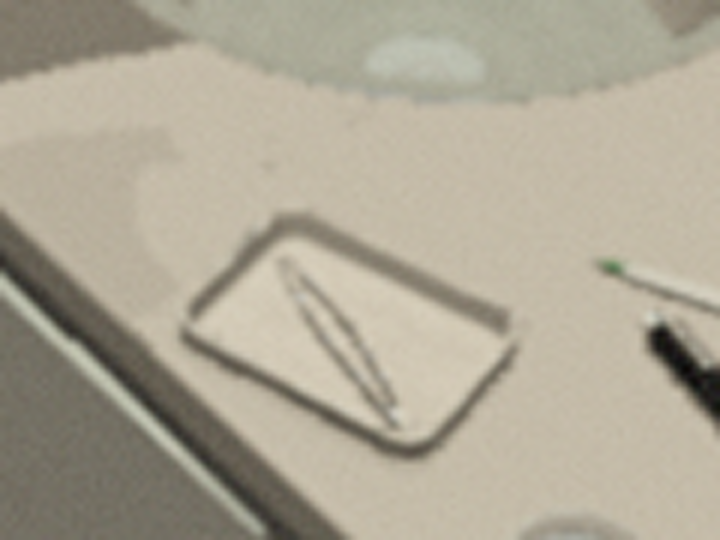

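View pics/t18.png

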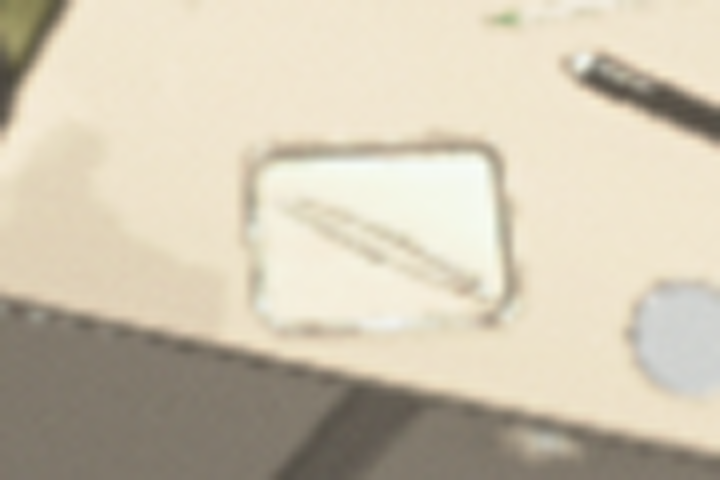

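View pics/s19.png

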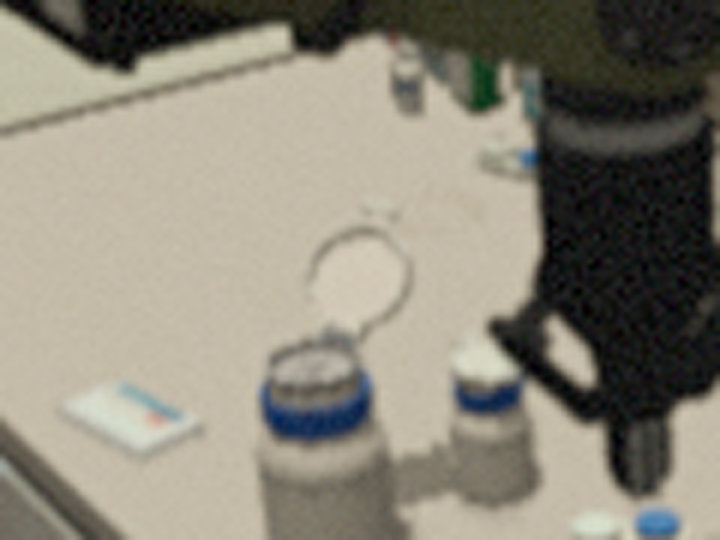

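View pics/t19.png

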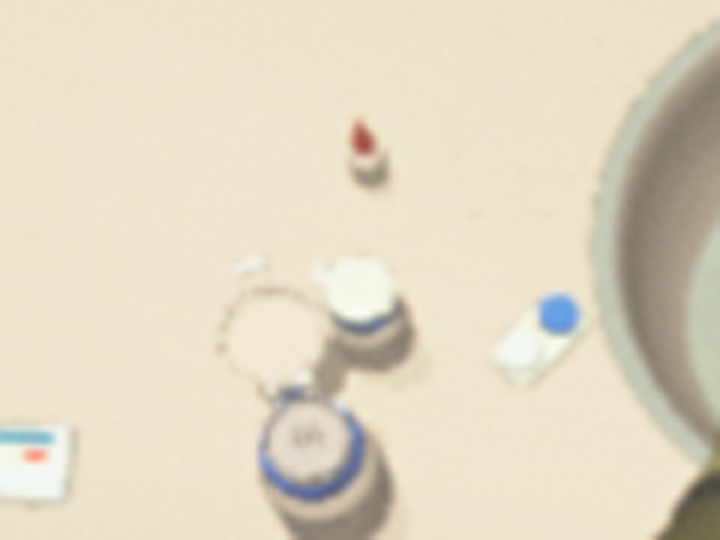

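```bash
cat > tr.py <<'E'
from h import *
import sys
C=(float(sys.argv[1]),float(sys.argv[2]));y=np.radians(float(sys.argv[3]))
ca,sa=np.cos(y),np.sin(y)
def box(w,l,z): return np.array([[C[0]+ca*a-sa*b,C[1]+sa*a+ca*b,z] for a,b in [(-w,-l),(w,-l),(w,l),(-w,l),(-w,-l)]])
ims=[]
for n,src,x0,y0,s in (('scene','s18',290,250,6),('top','t18',340,230,8)):
    im=cv2.imread(f'pics/{src}.png')
    for w,l,z,c in((.0455,.063,.016,(0,0,255)),(.037,.056,.003,(0,180,0))):
        q=(proj(n,box(w,l,z))-[x0,y0]+.5)*s-.5
        cv2.polylines(im,[np.round(q).astype(int)],False,c,1)
    if n=='scene': im=im[180:480,150:550]
    else: im=im[110:360,200:600]
    ims.append(im)
    f=[(283,262),(397,420)] if n=='scene' else [(290,203),(490,297)]
    W=[onz(n,((a+.5)/s-.5+x0,(b+.5)/s-.5+y0),z) for (a,b),z in zip(f,(.004,.006))]
    m=(W[0]*57.5+W[1]*57.5)/115-np.r_[C,0]
    print(n,W,np.linalg.norm(W[1]-W[0]),'mid in tray',ca*m[0]+sa*m[1],-sa*m[0]+ca*m[1])
im=np.vstack(ims); cv2.imwrite('pics/'+sys.argv[4]+'.png',im)
E
python3 tr.py .482 -.317 12.7 otr1
```

```text
scene [array([ 0.49459615, -0.2624316 ,  0.004     ]), array([ 0.47057801, -0.3627345 ,  0.006     ])] 0.10315785486539358 mid in tray 0.0015437652439529242 0.004179823901816499
top [array([ 0.49261954, -0.26924542,  0.004     ]), array([ 0.46816367, -0.36985599,  0.006     ])] 0.10355953190816718 mid in tray -0.0021298057363831548 -0.0021346982618128565
```

View pics/otr1.png

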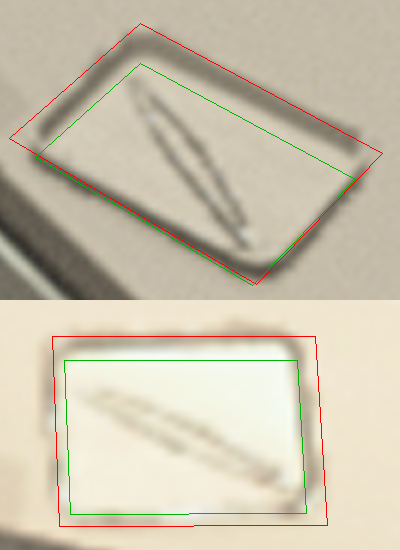

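Run:
```python
from h import *
overlay('pics/t19.png','top',190,140,6,(.507,.247),np.radians(33),2.35,'ot')
overlay('pics/s19.png','scene',190,120,6,(.507,.247),np.radians(33),2.35,'os')
a=cv2.imread('pics/ot.png')[230:530,180:480];b=cv2.imread('pics/os.png')[180:480,200:500]
cv2.imwrite('pics/oo.png',cv2.resize(np.hstack([a,b]),(800,400),interpolation=cv2.INTER_CUBIC))
```

```text
(no output)
```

View pics/oo.png

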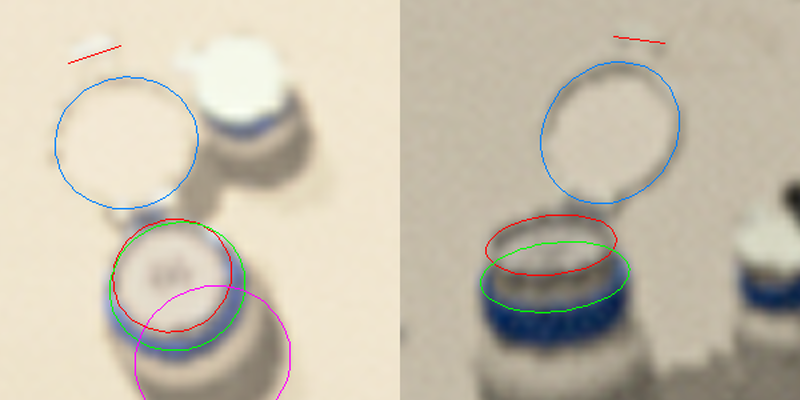

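```bash
cat > lid.py <<'E'
from h import *
d=np.array([.8387,.5446]);H=np.array([.507,.247])+.034*d
P=pose(33)
def tab(th): return -.078*np.cos(th)+.0035*np.sin(th), .128+.078*np.sin(th)+.0035*np.cos(th)
def tcp(along,tipz): return np.r_[H+along*d,tipz+.022]
E
python3 - <<'E'
from lid import *
plan([.55,.1,.33],P)
E
```

```text
t 19.23 row [0.8362, 0.0551, -0.3932, -0.0009, 0.0001, 0.2434] deg 43.8 mm 231.4
```

move_arm --pt "0.06 0.004 -0.08 0 0 0.03" --pt "0.2 0.012 -0.15 0 0 0.06" --pt "0.34 0.02 -0.22 0 0 0.095" --pt "0.48 0.03 -0.28 0 0 0.13" --pt "0.62 0.04 -0.33 0 0 0.17" --pt "0.75 0.05 -0.38 0 0 0.205" --pt "0.82 0.055 -0.3932 0 0 0.235" --pt "0.8362 0.0551 -0.3932 0 0 0.2434"

```text
clock: 19.9
ee_pos: [0.551, 0.1026, 0.3306]
orientation: [-3.14, 0.0, 0.572]
wrist_force: [-1.5, -0.5, -0.3]
opening: -0.0002
```

Run:
```python
from lid import *
plan(tcp(.084,.26),P)
print(robot.read_state()['joint_pos'])
```

```text
t 19.9 row [0.6371, -0.5823, 0.1953, -0.0006, 0.0001, -0.0012] deg 0.2 mm 221.20000000000002
[1.18163018e-01 2.78274308e-01 1.37051836e+00 1.40604037e-03
 1.49398999e+00 1.11662060e+00]
```

move_arm --pt "0.06 -0.05 0.02 0 0 0" --pt "0.17 -0.16 0.05 0 0 0" --pt "0.3 -0.28 0.09 0 0 0" --pt "0.43 -0.4 0.13 0 0 0" --pt "0.54 -0.5 0.165 0 0 0" --pt "0.61 -0.56 0.185 0 0 0" --pt "0.6371 -0.5823 0.1953 0 0 -0.0012" --pt "0.6371 -0.5823 0.1953 0 0 -0.0012"

```text
clock: 20.57
ee_pos: [0.6044, 0.3106, 0.2793]
orientation: [-3.14, 0.004, 0.582]
wrist_force: [-0.5, -0.8, -0.6]
opening: 0.0
```

Run:
```python
from lid import *
plan(tcp(.086,.172),P)
```

```text
t 20.57 row [0.0163, 0.0019, 0.3411, -0.0006, 0.0013, 0.0019] deg 0.4 mm 85.4
```

move_arm --pt "0.01 0.001 0.04 0 0 0.001" --pt "0.0163 0.0019 0.12 0 0.001 0.0019" --pt "0.0163 0.0019 0.2 0 0.001 0.0019" --pt "0.0163 0.0019 0.27 0 0.001 0.0019" --pt "0.0163 0.0019 0.32 0 0.001 0.0019" --pt "0.0163 0.0019 0.3411 0 0.001 0.0019" --pt "0.0163 0.0019 0.3411 0 0.001 0.0019" --pt "0.0163 0.0019 0.3411 0 0.001 0.0019"

```text
clock: 21.23
ee_pos: [0.6079, 0.3114, 0.1979]
orientation: [-3.14, -0.004, 0.574]
wrist_force: [-0.1, 0.0, 0.2]
opening: -0.0
```

Run:
```python
from lid import *
np.set_printoptions(precision=4,suppress=True)
crop("scene",200,110,320,200,6,"s20"); crop("top",190,140,310,230,6,"t20")
print(robot.read_state()['wrist_force'])
s=robot.read_state();p0=np.array(s['ee_pos']);Rc=R.from_euler('xyz',s['orientation'])
for th in (2.35,2.2,2.05,1.9,1.75,1.6,1.45,1.3,1.15):
    a,z=tab(th); t=tcp(a+.0145,z-(.006 if th>1.5 else .004)); print(th,Rc.inv().apply(t-p0)/.25)
```

```text
[ 0.5956 -0.0841 -0.9559]
2.35 [-0.0566 -0.0021  0.0051]
2.2 [-0.0908 -0.0021 -0.0269]
2.05 [-0.1293 -0.0021 -0.0535]
1.9 [-0.1714 -0.0021 -0.074 ]
1.75 [-0.216 -0.002 -0.088]
1.6 [-0.2623 -0.002  -0.0952]
1.45 [-0.309  -0.0019 -0.1033]
1.3 [-0.3553 -0.0019 -0.0965]
1.15 [-0.4001 -0.0018 -0.0828]
```

View pics/s20.png

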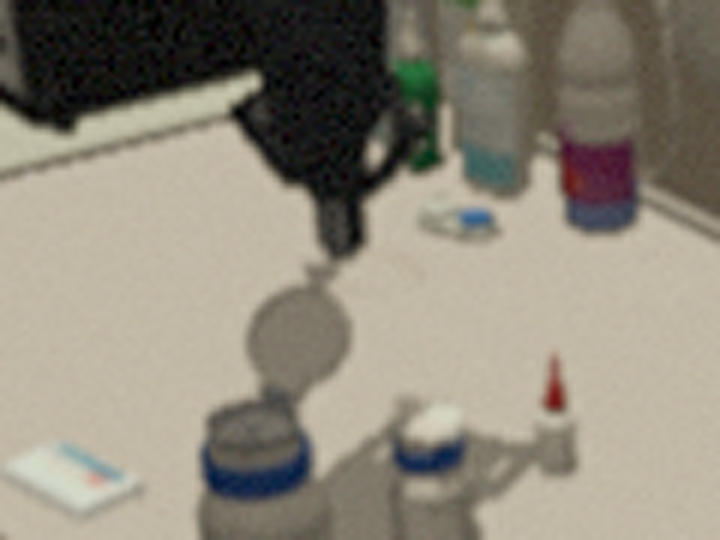

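View pics/t20.png

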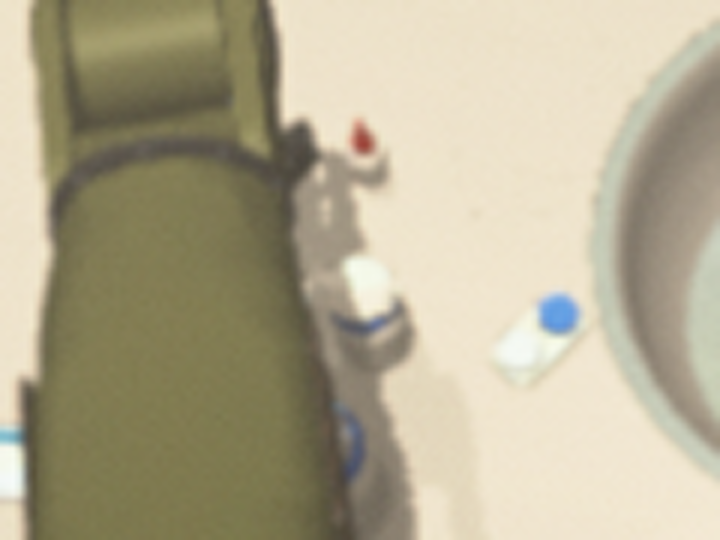

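move_arm --pt "0 -0.002 0.029 0 0 0" --pt "-0.03 -0.002 0.029 0 0 0" --pt "-0.05 -0.002 0.029 0 0 0" --pt "-0.065 -0.002 0.022 0 0 0" --pt "-0.08 -0.002 0.009 0 0 0" --pt "-0.095 -0.002 -0.005 0 0 0" --pt "-0.112 -0.002 -0.018 0 0 0" --pt "-0.1293 -0.002 -0.0295 0 0 0"

```text
clock: 22.0
ee_pos: [0.5798, 0.2946, 0.205]
orientation: [-3.14, -0.003, 0.575]
wrist_force: [1.4, 0.6, 1.0]
opening: -0.0003
```

Run:
```python
from lid import *
np.set_printoptions(precision=4,suppress=True)
crop("scene",200,110,320,200,6,"s21")
s=robot.read_state();print(s['wrist_force']);p0=np.array(s['ee_pos']);Rc=R.from_euler('xyz',s['orientation'])
print('along',(p0[:2]-H)@d,'tip',p0[2]-.022,'tab2.05',tab(2.05))
for th in (2.05,1.9,1.75,1.6,1.45,1.3,1.15,1.05):
    a,z=tab(th); t=tcp(a+.0145,z-(.008 if th>1.5 else .004)); print(th,Rc.inv().apply(t-p0)/.25)
```

```text
[-0.3643 -0.3792  0.7325]
along 0.05253717016369663 tip 0.18341328096447443 tab2.05 (np.float64(0.03906943821760041), np.float64(0.19560051033358478))
2.05 [ 0.0042  0.0011 -0.0167]
1.9 [-0.0379  0.0011 -0.0372]
1.75 [-0.0826  0.0012 -0.0511]
1.6 [-0.1289  0.0012 -0.0582]
1.45 [-0.1756  0.0012 -0.0743]
1.3 [-0.2219  0.0013 -0.0674]
1.15 [-0.2666  0.0013 -0.0537]
1.05 [-0.2951  0.0014 -0.0409]
```

View pics/s21.png

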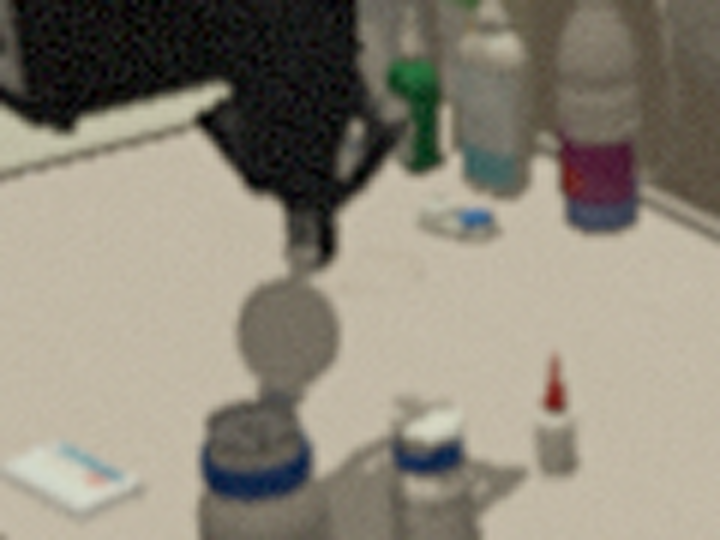

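The lid is following: the bar shows in front of the finger at crop (303,262). I'll continue round the arc.

move_arm --pt "-0.018 0.001 -0.026 0 0 0" --pt "-0.038 0.001 -0.0372 0 0 0" --pt "-0.06 0.0012 -0.045 0 0 0" --pt "-0.0826 0.0012 -0.0511 0 0 0" --pt "-0.105 0.0012 -0.055 0 0 0" --pt "-0.129 0.0012 -0.0582 0 0 0" --pt "-0.152 0.0012 -0.066 0 0 0" --pt "-0.1756 0.0012 -0.0743 0 0 0"

```text
clock: 22.72
ee_pos: [0.5428, 0.2702, 0.2227]
orientation: [-3.14, -0.002, 0.575]
wrist_force: [0.6, -0.5, -0.4]
opening: -0.0006
```

Run:
```python
from lid import *
np.set_printoptions(precision=4,suppress=True)
crop("scene",200,110,320,200,6,"s22")
s=robot.read_state();print(s['wrist_force']);p0=np.array(s['ee_pos']);Rc=R.from_euler('xyz',s['orientation'])
print('along',(p0[:2]-H)@d,'tip',p0[2]-.022)
for th in (1.45,1.3,1.15,1.05,.95):
    a,z=tab(th); t=tcp(a+.0145,z-(.002)); print(th,Rc.inv().apply(t-p0)/.25)
```

```text
[-0.6101  0.091   0.1782]
along 0.008164412025052664 tip 0.2013267822394397
1.45 [ 0.0017  0.     -0.0101]
1.3 [-0.0446  0.0001 -0.0032]
1.15 [-0.0894  0.0001  0.0106]
1.05 [-0.1178  0.0002  0.0234]
0.95 [-0.1449  0.0002  0.039 ]
```

View pics/s22.png

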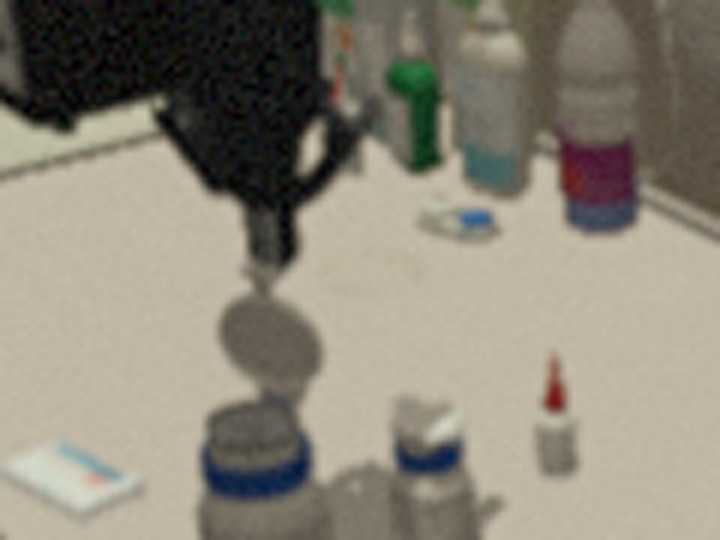

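move_arm --pt "-0.005 0 -0.008 0 0 0" --pt "-0.025 0 -0.006 0 0 0" --pt "-0.0446 0 -0.0032 0 0 0" --pt "-0.067 0 0.003 0 0 0" --pt "-0.0894 0 0.0106 0 0 0" --pt "-0.104 0 0.017 0 0 0" --pt "-0.1178 0 0.0234 0 0 0" --pt "-0.1178 0 0.0234 0 0 0"

```text
clock: 23.43
ee_pos: [0.5181, 0.2543, 0.2164]
orientation: [-3.14, -0.002, 0.575]
wrist_force: [0.4, 0.7, 0.2]
opening: 0.0001
```

Run:
```python
from lid import *
np.set_printoptions(precision=4,suppress=True)
crop("scene",200,110,320,200,6,"s23")
s=robot.read_state();print(s['wrist_force']);p0=np.array(s['ee_pos']);Rc=R.from_euler('xyz',s['orientation'])
print('along',(p0[:2]-H)@d,'tip',p0[2]-.022,tab(1.05))
a,z=tab(1.05)
for q in (tcp(a+.02,z+.012),tcp(a-.006,z+.012)): print(Rc.inv().apply(q-p0)/.25)
for th in (1.05,.9,.75,.6,.45,.3,.15,0):
    a,z=tab(th); t=tcp(a-.006,z+.004); print(th,Rc.inv().apply(t-p0)/.25)
```

```text
[-0.2687  0.8348 -0.4714]
along -0.02035154850225101 tip 0.19468832842244138 (np.float64(-0.03577456044597564), np.float64(0.19740051026395436))
[ 0.0185  0.     -0.0588]
[-0.0855  0.0002 -0.0591]
1.05 [-0.0856  0.0002 -0.0271]
0.9 [-0.1256  0.0003 -0.0027]
0.75 [-0.1614  0.0004  0.0274]
0.6 [-0.1923  0.0005  0.0626]
0.45 [-0.2177  0.0006  0.1019]
0.3 [-0.2369  0.0006  0.1446]
0.15 [-0.2495  0.0007  0.1897]
0 [-0.2552  0.0008  0.2361]
```

View pics/s23.png

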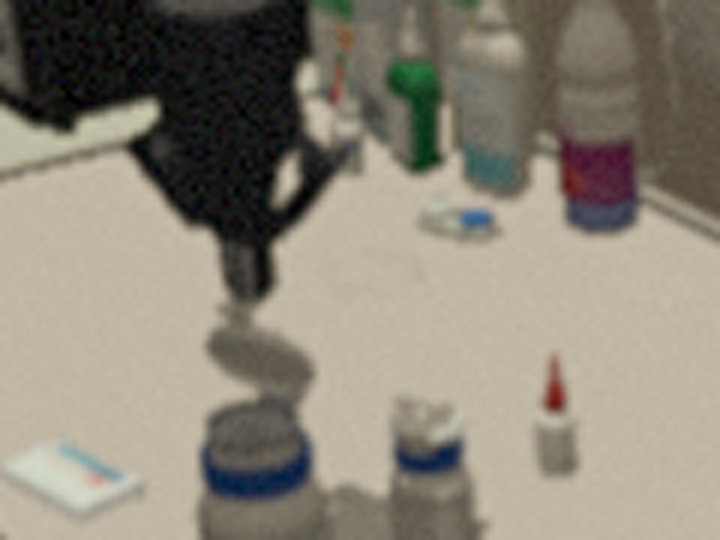

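move_arm --pt "0.01 0 -0.03 0 0 0" --pt "0.01 0 -0.065 0 0 0" --pt "-0.03 0 -0.065 0 0 0" --pt "-0.07 0 -0.065 0 0 0" --pt "-0.0855 0 -0.06 0 0 0" --pt "-0.0856 0 -0.045 0 0 0" --pt "-0.0856 0 -0.0271 0 0 0" --pt "-0.105 0 -0.015 0 0 0"

```text
clock: 24.15
ee_pos: [0.497, 0.2406, 0.2199]
orientation: [-3.14, -0.003, 0.575]
wrist_force: [-0.2, -1.1, 2.2]
opening: 0.0002
```

```bash
cat > q.py <<'E'
from lid import *
import sys
np.set_printoptions(precision=4,suppress=True)
crop("scene",200,110,320,200,6,sys.argv[1])
s=robot.read_state();print(s['clock'],s['wrist_force']);p0=np.array(s['ee_pos']);Rc=R.from_euler('xyz',s['orientation'])
print('along',(p0[:2]-H)@d,'tip',p0[2]-.022)
for th in (.9,.75,.6,.45,.3,.15,0):
    a,z=tab(th); t=tcp(a-.006,z+.004); print(th,Rc.inv().apply(t-p0)/.25)
E
python3 q.py s24
```

```text
24.2 [-1.0053 -1.0616  0.674 ]
along -0.04700047688954198 tip 0.1972899903467279
0.9 [-0.019   0.0005  0.008 ]
0.75 [-0.0548  0.0006  0.0382]
0.6 [-0.0857  0.0007  0.0733]
0.45 [-0.111   0.0008  0.1127]
0.3 [-0.1301  0.0009  0.1554]
0.15 [-0.1426  0.001   0.2005]
0 [-0.1483  0.001   0.247 ]
```

View pics/s24.png

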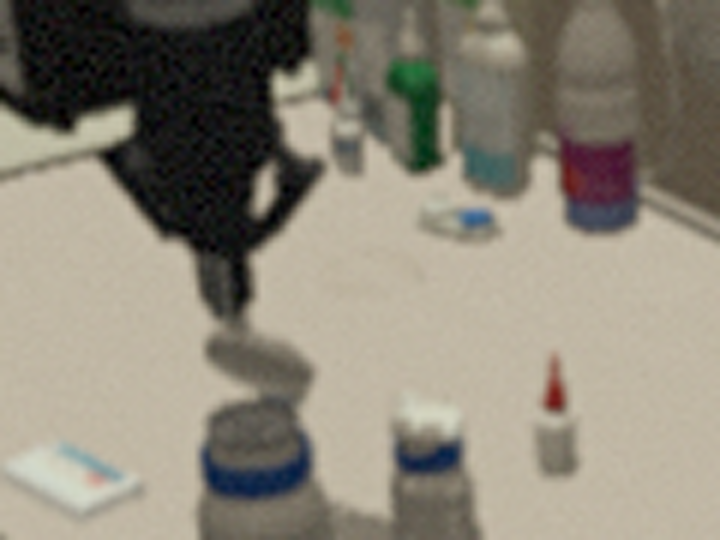

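move_arm --pt "-0.019 0 0.008 0 0 0" --pt "-0.038 0.0005 0.023 0 0 0" --pt "-0.0548 0.0006 0.0382 0 0 0" --pt "-0.071 0.0006 0.055 0 0 0" --pt "-0.0857 0.0007 0.0733 0 0 0" --pt "-0.099 0.0007 0.092 0 0 0" --pt "-0.111 0.0008 0.1127 0 0 0" --pt "-0.121 0.0008 0.134 0 0 0"

```text
clock: 24.87
ee_pos: [0.471, 0.2236, 0.1863]
orientation: [-3.14, -0.002, 0.575]
wrist_force: [-1.7, -1.6, 1.3]
opening: 0.0002
```

```bash
python3 q.py s25
```

```text
24.9167 [-1.821  -1.1806 -0.1988]
along -0.07752448132101152 tip 0.16321866147127928
0.9 [ 0.1032 -0.0002 -0.1281]
0.75 [ 0.0674 -0.0001 -0.098 ]
0.6 [ 0.0365 -0.     -0.0628]
0.45 [ 0.0113  0.0001 -0.0234]
0.3 [-0.0078  0.0002  0.0193]
0.15 [-0.0204  0.0002  0.0644]
0 [-0.026   0.0003  0.1109]
```

View pics/s25.png

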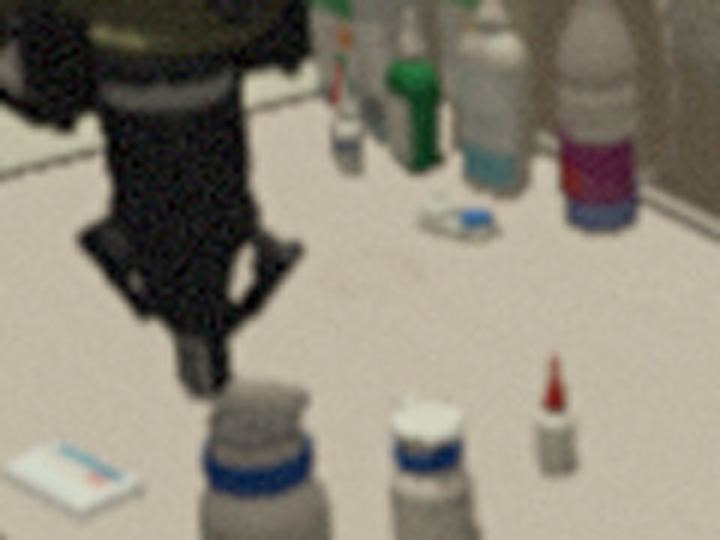

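Run:
```python
from lid import *
F=[]
for i in range(3):
    im=optics.grab_frame("scene"); F.append(robot.read_state()['wrist_force'])
print(np.array(F))
crop("scene",220,155,270,192,14,"s26",im); crop("top",215,185,275,230,12,"t26")
```

```text
[[-1.20002858 -0.05190119  0.91130801]
 [-1.57505989 -0.96537761  0.59805524]
 [-1.78420057 -1.31393139  1.45059412]]
```

View pics/s26.png

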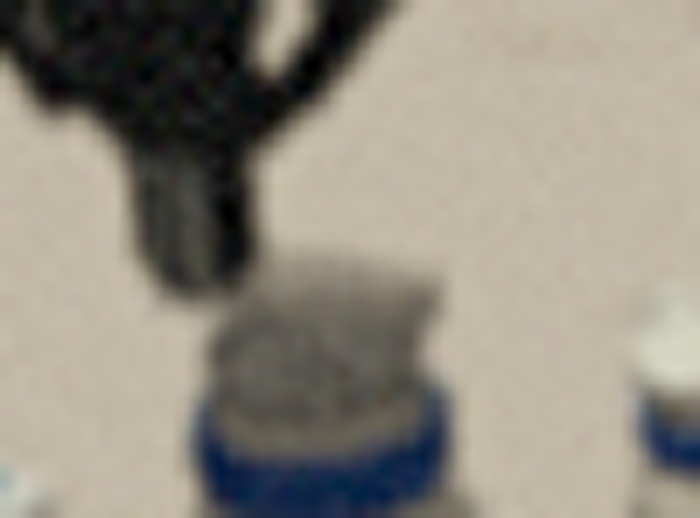

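View pics/t26.png

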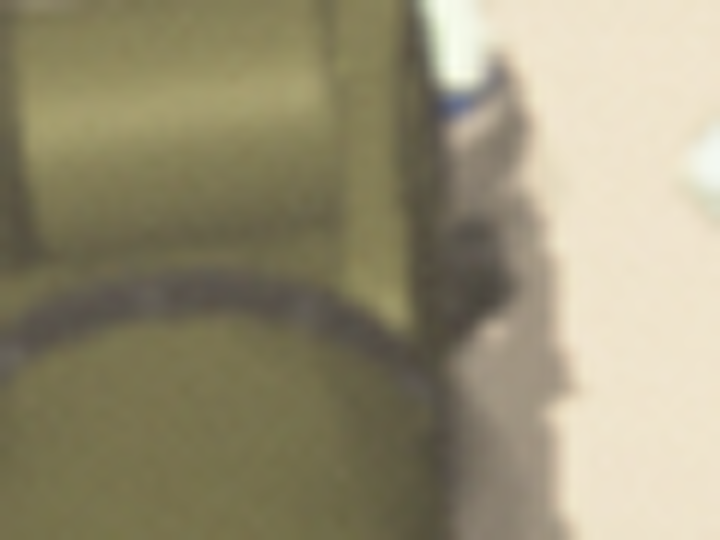

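move_arm --pt "-0.01 0 -0.005 0 0 0" --pt "-0.015 0 -0.03 0 0 0" --pt "-0.015 0 -0.08 0 0 0" --pt "-0.015 0 -0.13 0 0 0" --pt "-0.015 0 -0.18 0 0 0" --pt "-0.015 0 -0.22 0 0 0" --pt "-0.015 0 -0.22 0 0 0" --pt "-0.015 0 -0.22 0 0 0"

```text
clock: 25.78
ee_pos: [0.4682, 0.2217, 0.2422]
orientation: [-3.14, -0.004, 0.575]
wrist_force: [-0.6, 0.9, 0.6]
opening: 0.0003
```

```bash
python3 q.py s27
python3 - <<'E'
from h import *
crop("scene",215,145,275,190,12,"s28")
E
```

```text
25.8333 [-0.1817 -0.2081 -0.7211]
along -0.08053861237542038 tip 0.21955727022188998
0.9 [ 0.1149 -0.0004  0.0974]
0.75 [ 0.0791 -0.0003  0.1275]
0.6 [ 0.0481 -0.0002  0.1626]
0.45 [ 0.0228 -0.0001  0.202 ]
0.3 [ 0.0036 -0.      0.2447]
0.15 [-0.009   0.0001  0.2897]
0 [-0.0147  0.0001  0.3362]
```

View pics/s28.png

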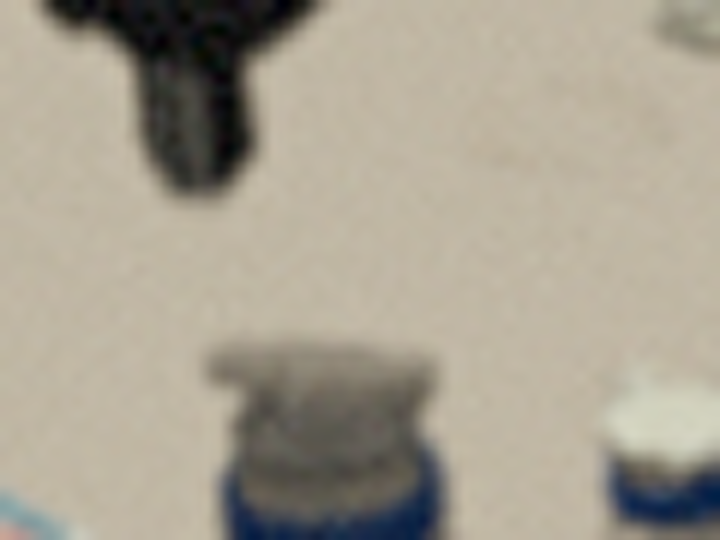

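move_arm --pt "0.018 0 0.05 0 0 0" --pt "0.018 0 0.12 0 0 0" --pt "0.018 0 0.19 0 0 0" --pt "0.018 0 0.238 0 0 0" --pt "0.016 0 0.258 0 0 0" --pt "0.013 0 0.278 0 0 0" --pt "0.011 0 0.298 0 0 0" --pt "0.011 0 0.31 0 0 0"

```text
clock: 26.55
ee_pos: [0.4706, 0.2233, 0.164]
orientation: [-3.14, -0.003, 0.575]
wrist_force: [0.2, 0.1, 0.6]
opening: -0.0002
```

```bash
python3 q.py s29|head -2
python3 - <<'E'
from h import *
crop("scene",215,145,275,190,12,"s30")
print(robot.read_state()['wrist_force'])
E
```

```text
26.6 [-0.3625  0.3832 -0.7237]
along -0.07755601630730095 tip 0.14170941822211394
[ 0.4488724   0.18726191 -0.4845967 ]
```

View pics/s30.png

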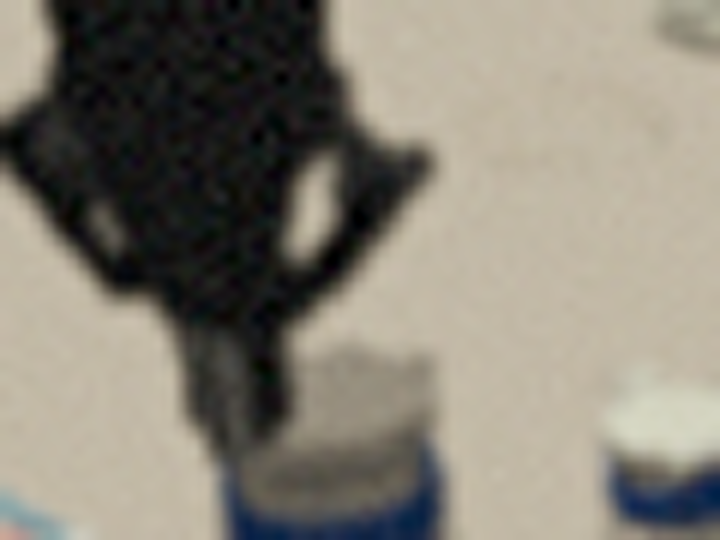

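move_arm --pt "0 0 0.006 0 0 0" --pt "0 0 0.012 0 0 0" --pt "0 0 0.016 0 0 0" --pt "0 0 0.02 0 0 0" --pt "0 0 0.022 0 0 0" --pt "0 0 0.024 0 0 0" --pt "0 0 0.024 0 0 0" --pt "0 0 0.024 0 0 0"

```text
clock: 27.32
ee_pos: [0.4706, 0.2234, 0.1584]
orientation: [-3.14, -0.003, 0.575]
wrist_force: [0.1, -0.0, -0.3]
opening: 0.0
```

move_arm --pt "0 0 0.003 0 0 0" --pt "0 0 0.006 0 0 0" --pt "0 0 0.006 0 0 0" --pt "0 0 0.006 0 0 0" --pt "0 0 0.006 0 0 0" --pt "0 0 0.006 0 0 0" --pt "0 0 0.006 0 0 0" --pt "0 0 0.006 0 0 0"

```text
clock: 27.98
ee_pos: [0.4706, 0.2234, 0.157]
orientation: [-3.14, -0.003, 0.575]
wrist_force: [-0.8, -0.6, 4.7]
opening: 0.0004
```

move_arm --pt "0 0 -0.01 0 0 0" --pt "0 0 -0.05 0 0 0" --pt "0 0 -0.15 0 0 0" --pt "0 0 -0.3 0 0 0" --pt "0 0 -0.45 0 0 0" --pt "0 0 -0.55 0 0 0" --pt "0 0 -0.6 0 0 0" --pt "0 0 -0.6 0 0 0"

```text
clock: 28.65
ee_pos: [0.4708, 0.2232, 0.3106]
orientation: [-3.141, -0.008, 0.575]
wrist_force: [0.5, -0.1, 0.4]
opening: -0.0002
```

Run:
```python
from h import *
crop("scene",200,140,290,207,8,"s31")
plan([.47,.0,.33],pose(60))
```

```text
t 28.7 row [-0.4863, 0.7476, -0.0902, 0.0001, -0.0017, -0.1503] deg 27.1 mm 224.1
```

View pics/s31.png

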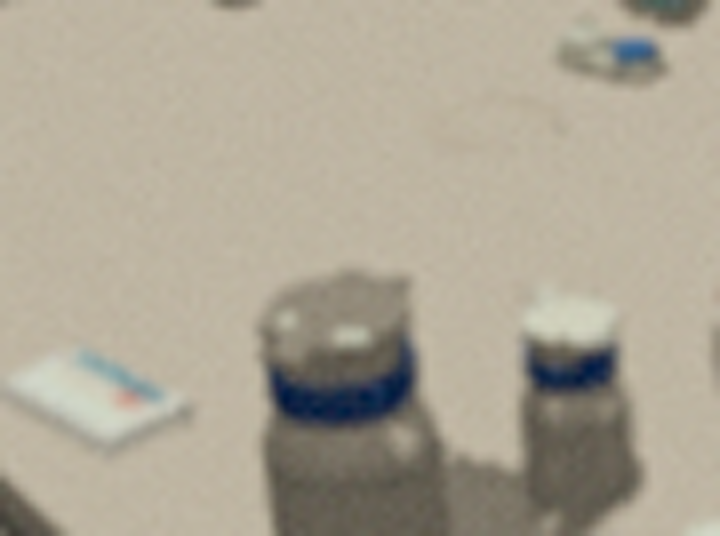

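move_arm --pt "-0.04 0.06 -0.01 0 0 -0.012" --pt "-0.12 0.18 -0.02 0 0 -0.037" --pt "-0.21 0.32 -0.04 0 0 -0.065" --pt "-0.3 0.46 -0.055 0 0 -0.092" --pt "-0.38 0.58 -0.07 0 0 -0.117" --pt "-0.45 0.69 -0.083 0 0 -0.139" --pt "-0.4863 0.7476 -0.0902 0 0 -0.1503" --pt "-0.4863 0.7476 -0.0902 0 0 -0.1503"

```text
clock: 29.37
ee_pos: [0.4696, -0.0029, 0.3279]
orientation: [-3.14, -0.002, 1.046]
wrist_force: [1.0, 1.2, -0.1]
opening: -0.0
```

```bash
python3 - <<'E'
from h import *
a=optics.grab_frame("scene"); b=optics.grab_frame("top")
cv2.imwrite("pics/sf.png",a[:,:,::-1])
crop("top",170,140,440,290,2.96,"tf",b)
crop("scene",200,140,290,207,8,"s32",a)
E
python3 - <<'E'
import sys; sys.path.insert(0,'.')
import os; os.chdir('.')
from h import *
overlay('pics/s32.png','scene',200,140,8,(.507,.247),np.radians(33),0.0,'os32')
E
```

```text
(no output)
```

View pics/os32.png

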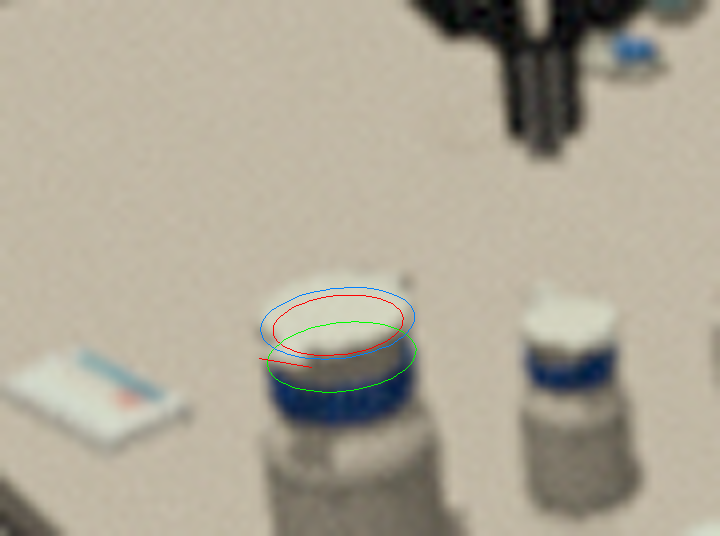

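View pics/sf.png

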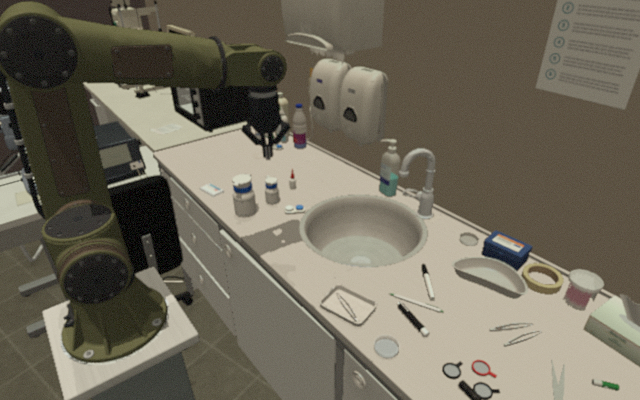

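View pics/tf.png

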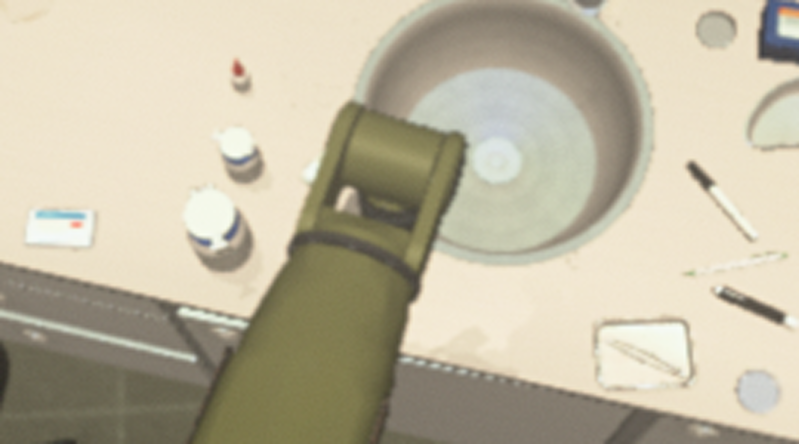

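Run:
```python
from h import *
im=optics.grab_frame("scene")
crop("scene",225,165,261,192,20,"s33",im)
crop("top",220,195,256,222,20,"t33")
print(proj('scene',[[.507-.044*.8387,.247-.044*.5446,.1315]]),pinpoint('lid_tab','scene')[:3],pinpoint('lid_tab','top')[:3])
```

```text
[[235.18467062 184.88148995]] [{'point': [267.8, 176.8], 'p': 0.39}] [{'point': [241.4, 188.3], 'p': 0.49}]
```

View pics/s33.png

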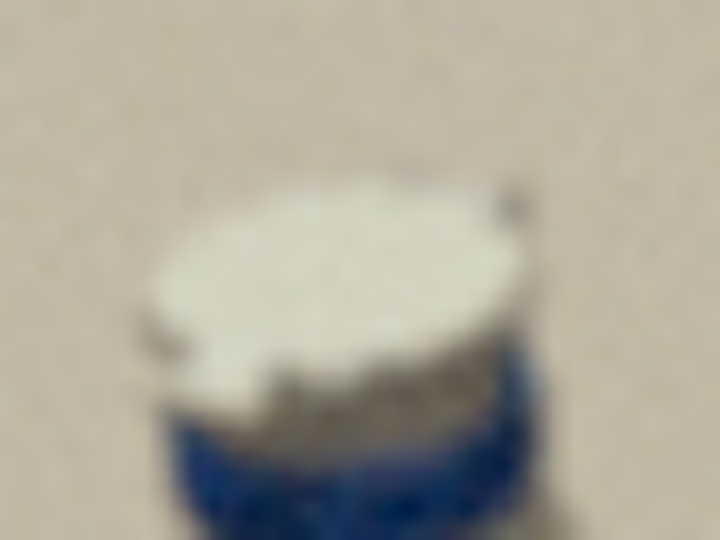

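View pics/t33.png

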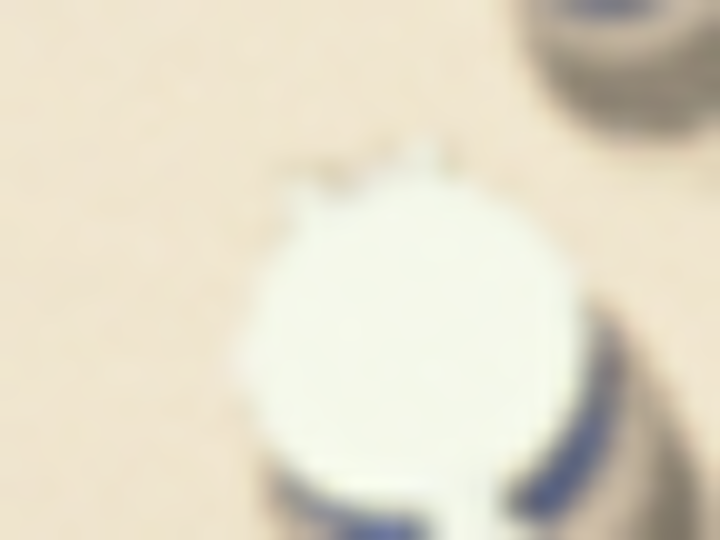

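The bar sits at (235.7,184.2), against (235.2,184.9) predicted for a shut lid. The bottle is upright, the forceps are in the tray and the bystanders haven't moved. I'm handing in.

```bash
python3 -c "
from workcell import ticket; print(ticket.close_job())"
```

```text
the job is handed in; nothing more can be done
None
```

The job is handed in at about 30 s on the clock; `close_job` gives no verdict.

- **Dip:** I gripped the near forceps and tilted them 45° so the tips pressed the middle of the larger dispenser's dish. The force then rose 2 N over the last 0.3 mm, which marks the stop. I held it there for more than a second at about 11.5 N, slightly above the 10 N at which the forceps may swing. The picture after lifting off showed no visible swing.
- **Tray:** The forceps lie flat on the tray floor, turned about 26° to its long side because they are longer than the floor. They are within about 5 mm of the middle, though the two cameras disagree on the exact offset by about 6 mm.
- **Lid:** I led the bar round its arc and pressed it shut, with 4.7 N reached at the height expected for a shut lid. The last picture puts the bar within 1 pixel of its shut position. While lowering the lid, the rounded fingertip pushed sideways on the bottle at about 2 N, above the 1.5 N tipping figure. I lifted off and came straight down on the bar instead.
- **Final state:** The last pictures show the dispenser standing in place, the bystanders that can be seen unmoved and the gripper clear of everything. The arm partly hid the lens case from above, but the side camera shows it in place. The `lid_tab` network did not find the shut bar on this bottle, so I measured it by eye against the projected model.

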